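# Turn the drying tumbler upright and stand it under the dispenser's free tap

## Task

The straight-sided tumbler on the slatted wooden drainer (not the stemmed goblet beside it) is standing upside down to dry. Turn it the right way up and stand it on the water dispenser's drip grille, centred under whichever of the two taps has no glass below it, ready to be filled. You will need two holds to turn it: lay it gently on its side, let go, then take it again the other way; do not drop it, and leave the other tumbler and the goblet where they are.

Things in the scene. Friction and masses are not known exactly. Their poses are not given: they have to be found in the camera images.
- glass: Clear tumbler, 138 mm tall, hollow, 0.2 kg. Origin: centre of its closed foot; z points from foot to open mouth, so down while it is upside down. Diameter 50 mm at the foot, 54 at 20 mm, 62 at 50 mm, 64 at 65 mm, 68 at the mouth. Laid gently on its side it stays put, axis 25 mm (foot) to 34 mm (mouth) above the surface.
- second_glass: Another tumbler of the same shape and size, standing upright on the drip grille under one tap (under which one varies); origin centre of its foot, z up to the mouth. Must stay there.
- goblet: Clear stemmed goblet, 70 mm across, 164 mm tall, upside down (foot on top) on the drainer about 15 cm from the tumbler, on the other half (which half varies). Origin: centre of its underside as it stands, z up. Must stay there.
- drainer: Fixed wooden drainer of 6 slats (12 mm wide, 30 mm apart), 170 x 300 mm, slat tops 18 mm above the worktop. Origin: centre of its underside; x points away from the robot, y along its 300 mm length, z up.
- dispenser: Fixed white water dispenser, 300 mm wide (y), 370 mm tall; x points to its back, z up, origin on the worktop. Steel drip grille, top at z 20 mm, spans x -120 to -12, y -135 to 135 mm; base front edge x = -130 mm; back plate x = -3 mm; the head overhangs the grille: underside z 275 mm, front with buttons x = -106 mm. A honey jar stands on top (464 mm).
- tap_left (a point): Tip of the left spout (20 mm across), 205 mm above the worktop, 185 mm above the grille; at x = -60, y = +75 mm in the dispenser's frame.
- tap_right (a point): Tip of the right spout, at x = -60, y = -75 mm in the dispenser's frame, same height.

How it is judged (in metres and radians):
On the way:
1. the tumbler lies on its side, at rest and let go of (angle between glass's own z axis and vertical between 1.3 and 1.85 rad and height (world z) of glass below 0.07 m and contact force between the fingers and glass below 0.05 N and linear speed of glass below 0.05 m/s), for 0.2 s.
At the end, for the whole second after the job is handed in: The tumbler stands upright (within 3.4 degrees), mouth up, on the drip grille, its axis within 20 mm of the free tap's, released and at rest; the other tumbler still stands upright under the other tap (angle between each of glass, second_glass's own z axis and vertical below 0.06 rad and height (world z) of glass between 0.015 and 0.026 m and ((horizontal distance between glass and tap_left below 0.02 m and horizontal distance between second_glass and tap_right below 0.03 m) or (horizontal distance between glass and tap_right below 0.02 m and horizontal distance between second_glass and tap_left below 0.03 m)) and linear speed of glass below 0.02 m/s and angular speed of glass below 0.2 rad/s and contact force between the fingers and glass below 0.05 N); the robot touches nothing.
It fails at once if the other tumbler is shifted by more than 20 mm or tipped (distance of second_glass from where it was at the start of the episode above 0.02 m or angle between second_glass's own z axis and vertical above 0.2 rad).
It fails at once if the goblet is shifted by more than 30 mm (distance of goblet from where it was at the start of the episode above 0.03 m).
It fails at once if the tumbler is dropped or knocked over (moves faster than 0.7 m/s while not held) (linear speed of glass above 0.7 m/s and contact force between the fingers and glass below 0.05 N).
It fails at once if the tumbler is banged on the dispenser with more than 40 N (contact force between glass and dispenser above 40 N).
It also fails if it takes over 72 s, if anything falls off the work surface, if the arm or the gripper's body presses on something with over 40 N, if the wrist force passes 120 N, or if a joint passes its speed limit or range.

## Robot

A 6-joint arm with a two-finger parallel gripper is mounted at the origin on a cart in front of the work surface, level with it; the furniture and walls round the work are solid. World frame = base frame: x ahead of the robot, y to its left, z up, the work surface at z = 0. Lengths are in m, angles in degrees, forces in N, time in s.
With the tool pointing down it reaches from about 0.4 to 0.825 m from the base axis. Payload 7 kg.
Tool frame: the origin (TCP) lies at the very end of the fingers, on their centre line; the grasp point (between the pads) lies 19 mm behind it; z points along the fingers, y is the line along which they close (so a half turn about z gives the same grasp; the last joint's range is limited). The gripper opens to 88 mm and grips with 3 to 60 N. Pads are 19 mm wide; open, the fingers measure 130 mm over their backs; the gripper's body (78 mm by 193 mm) begins 47 mm behind the grasp point.
Start: joints at [85.319, 20.546, 0.682, 0, -70.136, -16.507], TCP at [0.244, 0.629, 0.227] pointing down, gripper open.
Joint ranges: [-176.03, 176.03], [-82.01, 121.73], [-58.28, 71.71], [-173.87, 95.51], [-174.79, -0.11], [-173.66, 173.66]. Speed limits (degrees/s): [136.94, 136.94, 172.46, 180, 180, 180].

## Interface

Orientations are given as [roll, pitch, yaw] about the fixed x, y, z axes, in that order (R = Rz(yaw) Ry(pitch) Rx(roll)).
In Python, from plant import ctrl, cams, workorder gives the robot as it stands.
- The arm moves only by the tool play_rows, never from a script. Its argument "motion" is a list of rows, each an object of numbers: "x", "y", "z": the shift along the tool's x, y, z normalised to -1 to 1, where 1 is 0.025 m; "rx", "ry", "rz": the turn, a rotation vector about the tool's x, y, z normalised to -1 to 1, where 1 is 4 degrees. A call has 1 to 20 rows; each row shifts and turns the commanded pose from where the row before left it, along the tool's axes as they then stand; what a row does not reach is not made up. A row lasts 1/8 s, in which the tool goes at most 62.5 mm and 10.7 degrees, less where a joint would pass 70% of its speed; a pose out of reach is approached as far as the arm can. A call with a number of a shift or a turn outside -1 to 1 is refused whole. A call with a gripper value outside its range is refused whole. "fingers" is the opening, from -1 (shut) to 1 (fully open), set as the call begins (left out, the last holds). The fingers move at their own pace and stop on an object; the grip force is fixed at half the most. Time passes only in rows, so rows that do not move let the fingers close. It gives the time, the measured TCP pose, the force, the opening and the grip force at its end, in the units of the state.
- ctrl.get_obs(): the state, without advancing time (a new reading comes with each control period).
- cams.snapshot(name): name is "side" or "top" or "wrist"; returns the picture (420x560x3 uint8, blue, green, red); there is no depth.
- cams.get_calibration(name): a dict with "vertical_fov" (degrees; the focal length in pixels is half the picture's height over the tangent of half this angle, whatever the lens; pixels are square), "cx", "cy" (the principal point, pixels), "position" and "rotation" of the camera in the world. Camera axes: x right, y up, looking along -z (the intrinsics and any distortion apply to the point x, -y, -z); pixel columns grow to the right and rows downward; lengths in m; the calibration is good to about 2 mm. A picture is of the moment at which its call begins: read the wrist's pose just before it. get_calibration takes no time and is no camera call; for the wrist camera it gives the pose at the moment of the call.
- workorder.close_job(): hands the job in; it is judged then, once.
The state is a dict: "clock": time; "joint_pos": joint angles; "qvel": joint speeds; "tau": joint torques, N m; "tool_pos": TCP position; "orientation": TCP orientation; "force": force on the tool from outside, world axes, zero at the start; "moment": the same for the moment, N m; "opening": finger opening in m; "gripper_force": force on a finger pad.
Only numpy, scipy, OpenCV 4.12 (cv2) and the standard library are available. Lean on these libraries where they do the work, as an engineer would, in place of code of your own. Each camera call takes 0.05 s, during which the arm holds its last target. There are 200 camera calls.

## Working session

There is one attempt and no reset: what is moved stays moved. The work goes in short steps, Python scripts to look and compute and a tool call to move; the robot and the scene stay as the last step left them, time stands still between calls to the robot, and variables do not carry over. Pictures are saved under pics/ and viewed, at most 10 in all, crops included, and the job is handed in when it is done.

Besides the shell and the picture viewer there is one more tool, called after "Call:" by a JSON object that holds its "name" and its "arguments". play_rows: Moves the arm, as the interface text tells. Its arguments: {"type":"object","properties":{"motion":{"type":"array"},"fingers":{"type":"number"}},"required":["motion"]}

```bash
mkdir -p pics; ls
cat > /tmp/a.py <<'E'
from plant import ctrl,cams
import cv2,numpy as np
o=ctrl.get_obs(); print({k:np.round(v,4).tolist() for k,v in o.items()})
ims=[]
for n in ["side","top","wrist"]:
    c=cams.get_calibration(n); print(n,c); im=cams.snapshot(n); cv2.imwrite(f"pics/{n}0.png",im); ims.append(im)
cv2.imwrite("pics/st.png",ims[0])
E
cp /tmp/a.py a.py; python3 a.py
```

```text
pics
{'clock': 0.0, 'joint_pos': [85.32, 20.5898, 0.6341, -0.0197, -70.1378, -16.5048], 'qvel': [-0.0104, -0.0175, -0.0148, -0.0053, -0.0336, -0.0062], 'tau': [0.0003, -58.2714, 29.3051, 6.9969, 0.0069, -0.0002], 'tool_pos': [0.2438, 0.6289, 0.2256], 'orientation': [179.9051, -0.0088, -21.1914], 'force': [0.3399, -0.4498, 0.6537], 'moment': [-0.0237, 0.0059, 0.0156], 'gripper_force': 0.0, 'opening': 0.0876}
side {'vertical_fov': 56.991219627104314, 'cx': 279.94800839779305, 'cy': 213.82668409861793, 'position': array([ 0.07939344, -0.46069526,  0.92128663]), 'rotation': array([ 3.72901718e+01,  1.59212995e-02, -5.10222049e+01])}
top {'vertical_fov': 56.34090646264236, 'cx': 283.6666181464656, 'cy': 211.86609649273558, 'position': array([ 0.18975722, -0.23380277,  1.10182844]), 'rotation': array([ 20.2113243 ,   0.25010633, -65.48493564])}
wrist {'vertical_fov': 60.993201025581975, 'cx': 283.0594497783617, 'cy': 206.76172163078655, 'position': array([0.30820413, 0.60352971, 0.38462621]), 'rotation': array([-1.48852281e+01, -1.08414831e-01, -1.11178109e+02])}
```

View pics/side0.png

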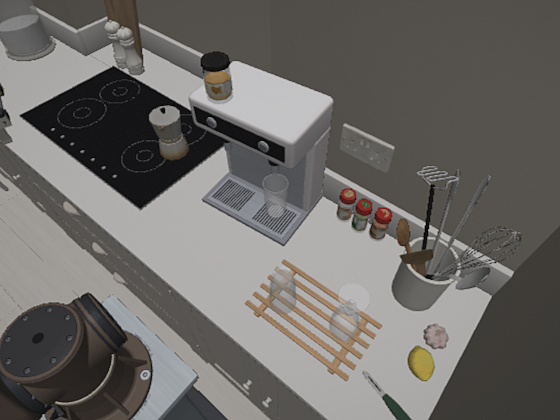

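View pics/top0.png

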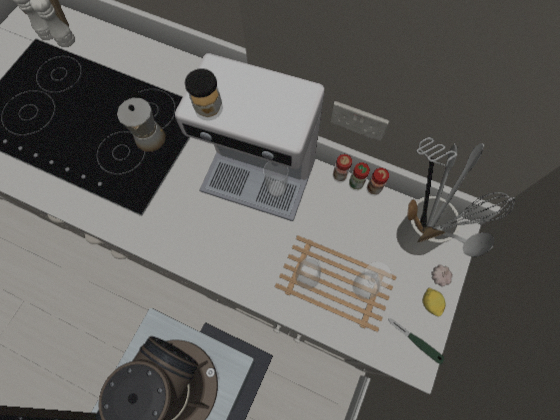

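View pics/wrist0.png

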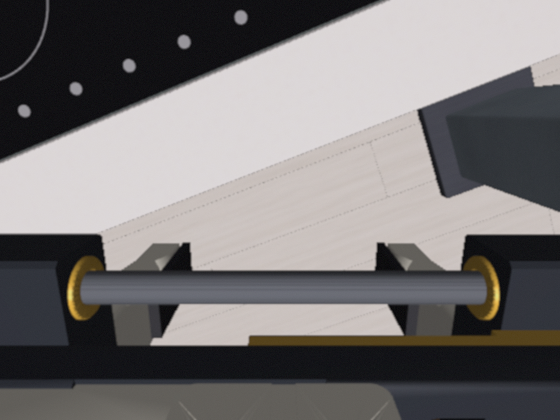

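```bash
cat > h.py <<'E'
from plant import ctrl,cams
import cv2,numpy as np
from scipy.spatial.transform import Rotation as R
def cam(n):
    c=cams.get_calibration(n); f=210/np.tan(np.radians(c["vertical_fov"]/2))
    return f,c["cx"],c["cy"],np.array(c["position"]),R.from_euler("xyz",c["rotation"],degrees=True).as_matrix()
def proj(C,P):
    f,cx,cy,p,M=C; q=(np.atleast_2d(P)-p)@M
    return np.c_[cx+f*q[:,0]/-q[:,2],cy+f*q[:,1]/q[:,2]]
def ray(C,uv):
    f,cx,cy,p,M=C; uv=np.atleast_2d(uv).astype(float)
    d=np.c_[(uv[:,0]-cx)/f,-(uv[:,1]-cy)/f,-np.ones(len(uv))]@M.T
    return p,d/np.linalg.norm(d,axis=1)[:,None]
def onplane(C,uv,z):
    p,d=ray(C,uv); return p+d*((z-p[2])/d[:,2])[:,None]
def tri(C1,a,C2,b):
    p,d=ray(C1,a);q,e=ray(C2,b);d=d[0];e=e[0]
    s=np.linalg.lstsq(np.c_[d,-e],q-p,rcond=None)[0]
    x=p+s[0]*d;y=q+s[1]*e
    return (x+y)/2,np.linalg.norm(x-y)
E
cat > b.py <<'E'
from h import *
for n,(x0,y0,x1,y1) in dict(side=(195,140,395,380),top=(190,140,400,335)).items():
    im=cv2.imread(f"pics/{n}0.png")
    C=cam(n); hsv=cv2.cvtColor(im,cv2.COLOR_BGR2HSV)
    m=cv2.inRange(hsv,(8,70,90),(22,255,255)); m[:230 if n=="side" else 225]=0; m[:,400:]=0
    k=np.argwhere(m)[:,::-1]; r=cv2.minAreaRect(k.astype(np.float32)); b=cv2.boxPoints(r)
    ch=cv2.convexHull(k.astype(np.int32)); ap=cv2.approxPolyDP(ch,8,True)[:,0]
    print(n,len(k),ap.tolist(),np.round(onplane(C,ap,.018),4).tolist())
    c=im[y0:y1,x0:x1]; s=min(800/c.shape[1],600/c.shape[0])
    s=2.4 if 0 else 2
    cc=cv2.resize(c,None,fx=1,fy=1)
    c4=cv2.resize(c,(400 if n=="side" else 400,int(c.shape[0]*400/c.shape[1])),interpolation=cv2.INTER_CUBIC)
    c4=cv2.createCLAHE(3,(4,4)).apply(cv2.cvtColor(c4,cv2.COLOR_BGR2GRAY))
    out=np.zeros((480,400),np.uint8); out[:c4.shape[0]]=c4
    try: acc=np.hstack([acc,out])
    except NameError: acc=out
cv2.imwrite("pics/crop1.png",acc)
E
python3 b.py
```

```text
side 2773 [[399, 230], [381, 325], [346, 380], [245, 303], [283, 260]] [[0.782, -0.3275, 0.018], [0.5054, -0.4286, 0.018], [0.3468, -0.4319, 0.018], [0.3416, -0.136, 0.018], [0.4978, -0.1324, 0.018]]
top 2105 [[395, 277], [377, 330], [275, 286], [297, 236]] [[0.5034, -0.4248, 0.018], [0.3497, -0.4274, 0.018], [0.343, -0.1325, 0.018], [0.4993, -0.1296, 0.018]]
```

View pics/crop1.png

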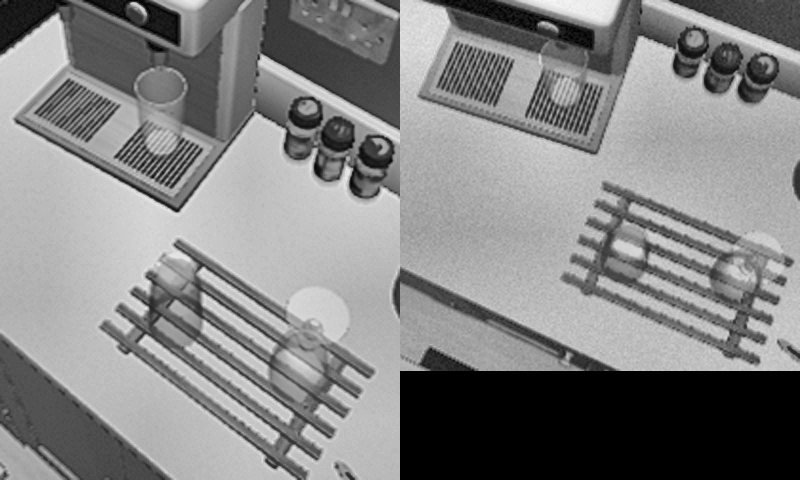

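```bash
cat > c.py <<'E'
from h import *
S=cam("side");T=cam("top")
for nm,a,b in [("foot",(284,275),(310,266)),("dispL",(202.5,199),(199.4,189.9)),("dispR",(284,242.5),(294,218.7)),("g2 rim",(276,183),(276.5,172.5)),("g2 foot",(275,211),(275.5,188))]:
    x,e=tri(S,a,T,b); print(nm,x.round(4),e.round(4))
print(onplane(S,[(284,275),(202.5,199),(284,242.5)],.02).round(4).tolist(),onplane(T,[(199.4,189.9),(294,218.7)],.02).round(4).tolist())
print("foot",onplane(S,(284,275),.156),onplane(T,(310,266),.156), "mouth",onplane(S,(283,303),.018),onplane(T,(308.6,275.5),.018))
E
python3 c.py
```

```text
foot [ 0.4075 -0.2037  0.1457] 0.0048
dispL [0.5162 0.2015 0.0027] 0.0036
dispR [ 0.5432 -0.1002  0.0189] 0.001
g2 rim [ 0.5975 -0.0248  0.1641] 0.005
g2 foot [ 0.6101 -0.0109  0.0211] 0.0021
[[0.4632, -0.1634, 0.02], [0.5096, 0.1883, 0.02], [0.5422, -0.1003, 0.02]] [[0.5095, 0.1955, 0.02], [0.5433, -0.1006, 0.02]]
foot [[ 0.40530508 -0.2082806   0.156     ]] [[ 0.40314971 -0.20272104  0.156     ]] mouth [[ 0.40122387 -0.20976766  0.018     ]] [[ 0.40806298 -0.20518783  0.018     ]]
```

Call:
{"name": "play_rows", "arguments": {"motion": [{"x":0.75,"y":0.97,"z":-0.25},{"x":0.75,"y":0.97,"z":-0.25},{"x":0.75,"y":0.97,"z":-0.25},{"x":0.75,"y":0.97,"z":-0.25},{"x":0.75,"y":0.97,"z":-0.25},{"x":0.75,"y":0.97,"z":-0.25},{"x":0.75,"y":0.97,"z":-0.25},{"x":0.75,"y":0.97,"z":-0.25},{"x":0.75,"y":0.97,"z":-0.25},{"x":0.75,"y":0.97,"z":-0.25},{"x":0.75,"y":0.97,"z":-0.25},{"x":0.75,"y":0.97,"z":-0.25},{"x":0.75,"y":0.97,"z":-0.25},{"x":0.75,"y":0.97,"z":-0.25},{"x":0.75,"y":0.97,"z":-0.25},{"x":0.75,"y":0.97,"z":-0.25},{"x":0.75,"y":0.97,"z":-0.25},{"x":0.75,"y":0.97,"z":-0.25}], "fingers": 1}}

```text
$.motion[0]: bad value
```

```bash
cat > s.py <<'E'
from h import *
o=ctrl.get_obs(); print({k:np.round(o[k],4).tolist() for k in ["clock","joint_pos","tool_pos","orientation","force","opening"]})
open("log.txt","a").write(repr((np.array(o["joint_pos"]).tolist(),np.array(o["tool_pos"]).tolist(),np.array(o["orientation"]).tolist()))+"\n")
E
python3 s.py
```

```text
{'clock': 0.15, 'joint_pos': [85.3196, 20.5828, 0.6478, -0.014, -70.1359, -16.5074], 'tool_pos': [0.2439, 0.629, 0.2258], 'orientation': [179.9283, -0.0075, -21.1926], 'force': [0.9123, 0.0961, 0.3743], 'opening': 0.0876}
```

Call:
{"name": "play_rows", "arguments": {"motion": [{"x":0.75,"y":0.97,"z":-0.25,"rx":0,"ry":0,"rz":0},{"x":0.75,"y":0.97,"z":-0.25,"rx":0,"ry":0,"rz":0},{"x":0.75,"y":0.97,"z":-0.25,"rx":0,"ry":0,"rz":0},{"x":0.75,"y":0.97,"z":-0.25,"rx":0,"ry":0,"rz":0},{"x":0.75,"y":0.97,"z":-0.25,"rx":0,"ry":0,"rz":0},{"x":0.75,"y":0.97,"z":-0.25,"rx":0,"ry":0,"rz":0},{"x":0.75,"y":0.97,"z":-0.25,"rx":0,"ry":0,"rz":0},{"x":0.75,"y":0.97,"z":-0.25,"rx":0,"ry":0,"rz":0},{"x":0.75,"y":0.97,"z":-0.25,"rx":0,"ry":0,"rz":0},{"x":0.75,"y":0.97,"z":-0.25,"rx":0,"ry":0,"rz":0},{"x":0.75,"y":0.97,"z":-0.25,"rx":0,"ry":0,"rz":0},{"x":0.75,"y":0.97,"z":-0.25,"rx":0,"ry":0,"rz":0},{"x":0.75,"y":0.97,"z":-0.25,"rx":0,"ry":0,"rz":0},{"x":0.75,"y":0.97,"z":-0.25,"rx":0,"ry":0,"rz":0},{"x":0.75,"y":0.97,"z":-0.25,"rx":0,"ry":0,"rz":0},{"x":0.75,"y":0.97,"z":-0.25,"rx":0,"ry":0,"rz":0},{"x":0.75,"y":0.97,"z":-0.25,"rx":0,"ry":0,"rz":0},{"x":0.75,"y":0.97,"z":-0.25,"rx":0,"ry":0,"rz":0}], "fingers": 1}}

```text
clock: 2.4
tool_pos: [0.4008, 0.0984, 0.3396]
orientation: [-180.0, -0.0, -21.2]
force: [-0.1, -0.2, -0.6]
opening: 0.0876
gripper_force: 0.0
```

```bash
python3 s.py
```

```text
{'clock': 2.4, 'joint_pos': [41.494, -8.8135, -18.2104, 0.0, -80.5722, 27.3095], 'tool_pos': [0.4008, 0.0984, 0.3396], 'orientation': [-179.9726, -0.0142, -21.1965], 'force': [-0.1263, -0.1863, -0.6283], 'opening': 0.0876}
```

Call:
{"name": "play_rows", "arguments": {"motion": [{"x":0.37,"y":0.95,"z":0,"rx":0,"ry":0,"rz":0},{"x":0.37,"y":0.95,"z":0,"rx":0,"ry":0,"rz":0},{"x":0.37,"y":0.95,"z":0,"rx":0,"ry":0,"rz":0},{"x":0.37,"y":0.95,"z":0,"rx":0,"ry":0,"rz":0},{"x":0.37,"y":0.95,"z":0,"rx":0,"ry":0,"rz":0},{"x":0.37,"y":0.95,"z":0,"rx":0,"ry":0,"rz":0},{"x":0,"y":0.5,"z":0,"rx":0.5,"ry":1,"rz":0},{"x":0,"y":0,"z":0,"rx":0.5,"ry":1,"rz":0},{"x":0,"y":0,"z":0,"rx":0.5,"ry":1,"rz":0},{"x":0,"y":0,"z":0,"rx":0.5,"ry":1,"rz":0}]}}

```text
clock: 3.65
tool_pos: [0.3961, -0.0652, 0.3393]
orientation: [-171.7, -16.1, -22.4]
force: [0.1, 0.4, 0.7]
opening: 0.0876
gripper_force: 0.0
```

```bash
python3 s.py; python3 -c "
from h import *
print(cams.get_calibration('wrist'));cv2.imwrite('pics/w1.png',cams.snapshot('wrist'))
import pickle;pickle.dump(cam('wrist'),open('w1.pkl','wb'))"
```

```text
{'clock': 3.65, 'joint_pos': [25.8822, -23.854, -32.9361, 6.9497, -64.0976, 40.7703], 'tool_pos': [0.3961, -0.0652, 0.3393], 'orientation': [-171.698, -16.1042, -22.41], 'force': [0.0563, 0.426, 0.6936], 'opening': 0.0876}
{'vertical_fov': 60.993201025581975, 'cx': 283.0594497783617, 'cy': 206.76172163078655, 'position': array([ 0.4085473 , -0.09571059,  0.5095558 ]), 'rotation': array([   1.37174482,    7.95111506, -110.07988682])}
```

View pics/w1.png

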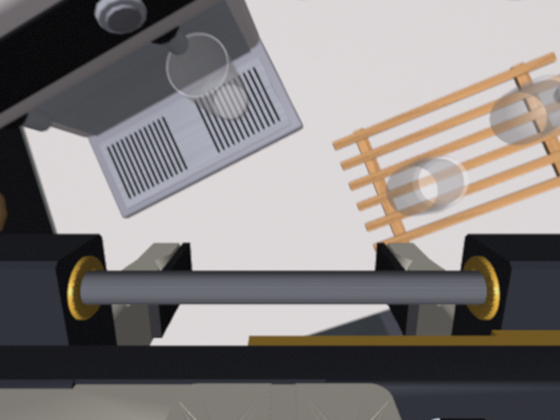

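```bash
cat > kin.py <<'E'
from h import *
from scipy.optimize import least_squares
def rot(ax,q): return R.from_rotvec(np.array(ax)*np.radians(q)).as_matrix()
X,Y,Z=np.eye(3)
RT=np.array([[0,0,1],[0,-1,0],[1,0,0]],float) # tool axes when forearm straight ahead, j5=0
def fk(q,p):
    d1,a2,d4,t,off=p
    A=rot(Z,q[0]); x=np.array([0,0,d1]); A2=A@rot(Y,q[1]); x=x+A2@[0,0,a2]
    A3=A2@rot(Y,-q[2]); x=x+A3@[d4,0,0]
    A4=A3@rot(X,-q[3]); A5=A4@rot(Y,-q[4]); x=x+A5@[t,-off,0]
    A6=A5@rot(X,-q[5]); return x,A6@RT
if __name__=="__main__":
    L=[eval(l) for l in open("log.txt")]
    L=L[0:]
    def res(p):
        r=[]
        for q,x,o in L:
            y,M=fk(q,p); r+=list(y-x)
        return np.array(r)
    s=least_squares(res,[.3,.6,.465,.4,.19]); print(s.x.round(4),np.abs(s.fun).max())
    for q,x,o in L:
        y,M=fk(q,s.x); Mo=R.from_euler("xyz",o,degrees=True).as_matrix()
        print((y-x).round(4), R.from_matrix(M.T@Mo).as_rotvec(degrees=True).round(2))
    np.save("kin.npy",s.x)
    C=__import__("pickle").load(open("w1.pkl","rb"))
    print("corners",onplane(C,[(125,216),(301,126)],.02).round(4).tolist())
    print(proj(C,[(.405,-.205,.156),(.405,-.205,.018)]).round(1).tolist())
    print("drainer",onplane(C,[(333,145),(377,248),(553,57)],.018).round(4).tolist())
E
python3 kin.py
```

```text
[0.1988 0.6016 0.4636 0.378  0.1918] 1.170201713307506e-10
[ 0. -0.  0.] [ 0. -0. 90.]
[ 0. -0.  0.] [ 0.  0. 90.]
[0. 0. 0.] [ 0.  0. 90.]
corners [[0.5121, 0.1906, 0.02], [0.5394, -0.0975, 0.02]]
[[443.6, 178.4], [411.9, 189.4]]
drainer [[0.4987, -0.1292, 0.018], [0.3473, -0.1354, 0.018], [0.5017, -0.4252, 0.018]]
```

```bash
cat > ik.py <<'E'
from kin import *
P=np.load("kin.npy"); RZ=rot(Z,90)
LO=np.array([-176,-82,-58.2,-173.8,-174.7,-.2])*1.;LO=np.array([-176,-82,-58.2,-173.8,-174.7,-173.6]);HI=np.array([176,121.7,71.7,95.5,-.2,173.6])
def F(q): x,M=fk(q,P); return x,M@RZ
def ik(x,M,q0,n=1,rng=np.random.default_rng(0)):
    out=[]
    for i in range(n):
        s0=np.clip(np.array(q0) if i==0 else rng.uniform(LO,HI),LO+.5,HI-.5)
        def res(q):
            y,N=F(q); return np.r_[(y-x)*3,R.from_matrix(N.T@M).as_rotvec()]
        s=least_squares(res,s0,bounds=(LO,HI),x_scale=30.)
        if np.abs(s.fun).max()<1e-3 and not any(np.abs(s.x-o).max()<2 for o in out): out.append(s.x)
    return out
def tool(az,pitch,flip=0):
    """z tool = horizontal azimuth az, tipped down by pitch; closing axis horizontal; flip: half turn about tool z"""
    a,p=np.radians([az,pitch])
    z=np.array([np.cos(a)*np.cos(p),np.sin(a)*np.cos(p),-np.sin(p)])
    y=np.array([-np.sin(a),np.cos(a),0])*(-1 if flip else 1)
    return np.c_[np.cross(y,z),y,z]
def tcp(g,M): return np.array(g)+.019*M[:,2]   # grasp point -> TCP
def rows(x0,M0,x1,M1,n):
    w=R.from_matrix(M0.T@M1).as_rotvec()/n; Q=R.from_rotvec(w).as_matrix()
    A=sum(np.linalg.matrix_power(Q,k) for k in range(n))
    v=np.linalg.solve(A,M0.T@(np.array(x1)-x0))
    return np.r_[v/.025,np.degrees(w)/4]
def walk(x,M,rw,n,q=None):
    rw=np.array(rw,float)
    for i in range(n):
        x=x+M@(rw[:3]*.025); M=M@R.from_rotvec(np.radians(rw[3:]*4)).as_matrix()
        if q is not None:
            s=ik(x,M,q)
            if not s: print("  row",i,"unreachable",x.round(3)); return x,M,q
            q=s[0]
    return x,M,q
def now():
    o=ctrl.get_obs(); return np.array(o["tool_pos"]),R.from_euler("xyz",o["orientation"],degrees=True).as_matrix(),np.array(o["joint_pos"])
E
cat > t1.py <<'E'
from ik import *
x,M,q=now()
print(np.abs(F(q)[1]-M).max())
G=np.array([.405,-.205,.105])
for fl in (0,1):
  for az in range(-180,180,30):
    for p in (0,20,40):
        N=tool(az,p,fl); s=ik(tcp(G,N),N,q,6)
        for k in s:
            _,A=F(k); 
            print(fl,az,p,k.round(0).astype(int).tolist())
E
python3 t1.py
cat > t2.py <<'E'
from ik import *
x,M,q=now()
print("final")
T=np.array([.587,.129,.09])
for fl in (0,1):
  for az in (6,26,46):
    for p in (0,20,35):
        N=tool(az,p,fl)
        for k in ik(tcp(T,N),N,q,6): print(fl,az,p,k.round(0).astype(int).tolist())
E
python3 t2.py
```

```text
4.440892098500626e-16
0 -180 0 [-1, 60, 2, 1, -122, 91]
0 -180 20 [-1, 49, -2, 1, -108, 91]
0 -180 40 [-1, 38, -10, 1, -93, 91]
0 -150 0 [13, 56, -17, 18, -106, 95]
0 -150 20 [12, 45, -20, 17, -94, 97]
0 -150 40 [11, 33, -24, 15, -81, 100]
0 -120 0 [26, 52, -39, 34, -89, 89]
0 -120 20 [25, 39, -42, 34, -78, 96]
0 -120 40 [21, 26, -44, 32, -66, 103]
0 -30 40 [-50, -1, -51, -116, -17, 41]
0 0 0 [-83, 60, -46, -96, -92, 106]
0 0 20 [-78, 30, -48, -97, -68, 76]
0 0 40 [-50, 5, -41, -80, -36, 25]
0 30 0 [-71, 48, -26, -79, -93, 74]
0 30 20 [-66, 30, -28, -75, -76, 57]
0 30 40 [-51, 15, -29, -63, -58, 33]
0 60 0 [-58, 49, -8, -66, -105, 61]
0 60 20 [-54, 36, -12, -59, -90, 53]
0 60 40 [-45, 24, -16, -50, -75, 40]
0 90 0 [-45, 54, 6, -54, -118, 57]
0 90 20 [-42, 43, 1, -46, -104, 55]
0 90 40 [-36, 31, -6, -38, -88, 50]
0 120 0 [-30, 59, 15, -39, -129, 63]
0 120 20 [-29, 48, 9, -32, -114, 64]
0 120 40 [-25, 37, 0, -26, -97, 62]
0 150 0 [-15, 61, 14, -19, -131, 77]
0 150 20 [-15, 51, 8, -16, -116, 78]
0 150 40 [-13, 39, -1, -13, -98, 77]
1 -180 0 [-1, 60, 2, 1, -122, -89]
1 -180 20 [-1, 49, -
[... 772 characters left out ...]
-117]
1 120 20 [-29, 48, 9, -32, -114, -116]
1 120 40 [-25, 37, 0, -26, -97, -118]
1 150 0 [-15, 61, 14, -19, -131, -103]
1 150 20 [-15, 51, 8, -16, -116, -102]
1 150 40 [-13, 39, -1, -13, -98, -103]
final
0 6 35 [-15, 20, -53, -152, -39, 80]
0 26 0 [-30, 61, -45, -123, -99, 103]
0 26 20 [-26, 34, -46, -124, -64, 81]
0 26 35 [-11, 17, -35, -109, -31, 45]
0 46 0 [-29, 51, -30, -105, -88, 81]
0 46 20 [-23, 32, -30, -99, -62, 60]
0 46 35 [-10, 20, -26, -85, -43, 33]
1 6 35 [-15, 20, -53, -152, -39, -100]
1 26 0 [-30, 61, -45, -123, -99, -77]
1 26 35 [-11, 17, -35, -109, -31, -135]
1 46 0 [-29, 51, -30, -105, -88, -99]
1 46 20 [-23, 32, -30, -99, -62, -120]
1 46 35 [-10, 20, -26, -85, -43, -147]
```

```bash
cat > t3.py <<'E'
from ik import *
q0=now()[2]
def pts(q):
    d1,a2,d4,t,off=P; A=rot(Z,q[0]);A2=A@rot(Y,q[1]);E=np.array([0,0,d1])+A2@[0,0,a2];A3=A2@rot(Y,-q[2]);W=E+A3@[d4,0,0]
    A5=A3@rot(X,-q[3])@rot(Y,-q[4]); return E,W,W+A5@[0,-off,0]
seeds=[[-50,5,-41,-80,-36,-120],[-15,20,-50,-140,-39,-100],[0,20,-20,0,-90,0],[-80,40,-46,-96,-80,-90],[40,20,-20,40,-90,0],[-40,40,0,-40,-100,-100]]
def best(x,M):
    b=None
    for s in seeds:
        for k in ik(x,M,s):
            m=np.minimum(k-LO,HI-k).min()
            if b is None or m>b[0]: b=(m,k)
    return b
def show(tag,x,M):
    b=best(x,M)
    if b: E,W,V=pts(b[1]); print(tag,"m%.0f"%b[0],b[1].round(0).astype(int).tolist(),"W",W.round(2).tolist(),"V",V.round(2).tolist())
if __name__=="__main__":
    for az in (-10,5,20):
        for p in (0,15,30):
            N=tool(az,p,1); show(f"h1 {az} {p}",tcp([.405,-.205,.115],N),N)
    for az in (-40,-20,-8,6,20,34):
        for p in (10,20,30):
            N=tool(az,p,1); show(f"fin {az} {p}",tcp([.587,.129,.125],N),N)
    for h in (180,135,90,45,0,-45,-90,-135):
        for xy in ((.43,-.02),(.43,.08)):
            for fl in (0,1):
              N=tool(h,90+20,fl); show(f"lay h{h} {xy} {fl}",tcp([*xy,.03],N),N)
              N=tool(h,90-25,fl); show(f"pick h{h} {xy} {fl}",tcp([*xy,.035],N),N)
E
time python3 t3.py
```

```text
h1 -10 0 m4 [-85, 73, -54, -102, -99, -54] W [0.02, -0.29, 0.0] V [0.05, -0.14, 0.11]
h1 -10 15 m1 [-86, 46, -57, -106, -78, -77] W [0.02, -0.33, 0.17] V [0.06, -0.14, 0.21]
h1 -10 30 m9 [-69, 10, -50, -101, -49, -124] W [0.12, -0.32, 0.39] V [0.1, -0.15, 0.29]
h1 5 0 m15 [-81, 54, -43, -94, -90, -83] W [0.06, -0.43, 0.09] V [0.05, -0.24, 0.12]
h1 5 15 m14 [-78, 33, -44, -93, -74, -103] W [0.09, -0.42, 0.25] V [0.06, -0.24, 0.21]
h1 5 30 m17 [-65, 13, -41, -87, -55, -132] W [0.17, -0.37, 0.4] V [0.1, -0.23, 0.29]
h1 20 0 m26 [-75, 48, -33, -85, -91, -100] W [0.13, -0.51, 0.15] V [0.07, -0.33, 0.12]
h1 20 15 m24 [-72, 32, -34, -82, -77, -114] W [0.16, -0.48, 0.28] V [0.08, -0.32, 0.21]
h1 20 30 m25 [-62, 18, -34, -76, -62, -135] W [0.22, -0.42, 0.41] V [0.11, -0.31, 0.29]
fin 6 30 m4 [-16, 17, -54, -152, -43, -100] W [0.31, -0.09, 0.33] V [0.28, 0.1, 0.3]
fin 20 10 m5 [-29, 44, -53, -132, -85, -84] W [0.32, -0.17, 0.17] V [0.25, 0.01, 0.19]
fin 20 20 m8 [-25, 28, -50, -131, -61, -100] W [0.35, -0.16, 0.28] V [0.27, 0.01, 0.25]
fin 20 30 m17 [-15, 15, -41, -121, -36, -124] W [0.4, -0.1
[... 4388 characters left out ...]
25, -35, 8, -55, 99] W [0.42, 0.24, 0.35] V [0.54, 0.09, 0.36]
lay h-135 (0.43, -0.02) 1 m16 [11, 10, -42, -29, -24, -30] W [0.38, 0.07, 0.42] V [0.34, -0.11, 0.37]
pick h-135 (0.43, -0.02) 1 m24 [30, 25, -35, 8, -55, -81] W [0.42, 0.24, 0.35] V [0.54, 0.09, 0.36]
lay h-135 (0.43, 0.08) 0 m10 [30, 9, -48, -20, -14, 123] W [0.3, 0.18, 0.4] V [0.34, -0.01, 0.37]
pick h-135 (0.43, 0.08) 0 m29 [39, 26, -29, 3, -59, 94] W [0.41, 0.33, 0.35] V [0.54, 0.19, 0.36]
lay h-135 (0.43, 0.08) 1 m10 [30, 9, -48, -20, -14, -57] W [0.3, 0.18, 0.4] V [0.34, -0.01, 0.37]
pick h-135 (0.43, 0.08) 1 m29 [39, 26, -29, 3, -59, -86] W [0.41, 0.33, 0.35] V [0.54, 0.19, 0.36]
real	0m19.814s
user	0m20.134s
sys	0m0.216s
```

```bash
python3 - <<'E'
import cv2,numpy as np
im=cv2.imread("pics/w1.png")
a=cv2.resize(im[130:250,360:500],(560,480),interpolation=cv2.INTER_CUBIC)
b=cv2.resize(im[40:220,90:310],(240,196))
cv2.imwrite("pics/c2.png",cv2.convertScaleAbs(a,alpha=1.3,beta=-60))
E
cat > t4.py <<'E'
from ik import *
from t3 import pts
import sys
x,M,q=now()
G=np.array([.405,-.205,.118])
N1=tool(5,15,0)
wp=[("B0",np.array([.27,-.215,.30]),tool(5,30,0),24),("B",tcp(G,N1)-.11*N1[:,2],N1,8),("C",tcp(G,N1),N1,6),
 ("lift",tcp(G+[-.03,0.0,.12],N1),N1,6),("mid",tcp([.40,-.02,.22],tool(50,50,0)),tool(50,50,0),20),("over",tcp([.41,.06,.13],tool(90,105,0)),tool(90,105,0),20),
 ("lay",tcp([.41,.06,.032],tool(90,105,0)),tool(90,105,0),8),("up",tcp([.41,.06,.12],tool(90,105,0)),tool(90,105,0),5),
 ("ov2",tcp([.41,-.01,.12],tool(90,65,0)),tool(90,65,0),12),("pick",tcp([.41,-.01,.033],tool(90,65,0)),tool(90,65,0),5),("lift2",tcp([.41,-.01,.22],tool(90,65,0)),tool(90,65,0),9),
 ("pre",tcp([.43,.09,.19],tool(20,25,1)),tool(20,25,1),36),("in",tcp([.587,.129,.15],tool(20,25,1)),tool(20,25,1),10)]
for n,x1,M1,k in wp:
    r=rows(x,M,x1,M1,k); print(n,k,r.round(2).tolist())
    x,M,q=walk(x,M,r,k,q); E,W,V=pts(q); print("   ",q.round(0).astype(int).tolist(),"W",W.round(2),"V",V.round(2),"tcp",x.round(3))
E
python3 t4.py
```

```text
B0 24 [0.33, 0.25, -0.18, 0.57, -0.13, 1.51]
    [-82, -16, -32, -62, -79, 12] W [ 0.04 -0.28  0.65] V [-0.06 -0.24  0.49] tcp [ 0.27  -0.215  0.3  ]
B 8 [0.63, -0.01, 0.53, -0.0, -0.47, -0.0]
    [-92, 26, -44, -78, -78, 70] W [-0.01 -0.42  0.3 ] V [-0.05 -0.24  0.24] tcp [ 0.317 -0.213  0.142]
C 6 [0.0, 0.0, 0.73, 0.0, -0.0, 0.0]
    [-78, 33, -44, -93, -74, 76] W [ 0.09 -0.42  0.25] V [ 0.06 -0.24  0.21] tcp [ 0.423 -0.203  0.113]
lift 6 [-0.72, 0.02, -0.4, 0.0, -0.0, -0.0]
    [-78, 5, -41, -84, -75, 45] W [ 0.08 -0.37  0.46] V [ 0.03 -0.24  0.33] tcp [ 0.393 -0.203  0.233]
mid 20 [-0.07, 0.35, 0.2, -0.48, 0.41, -0.31]
    [-12, -9, -31, -44, -55, -6] W [ 0.33 -0.07  0.62] V [ 0.25 -0.2   0.5 ] tcp [ 0.408 -0.011  0.205]
over 20 [-0.08, 0.07, 0.22, -0.11, 0.66, -0.51]
    [46, 6, -43, 13, -53, -55] W [0.25 0.26 0.45] V [0.41 0.15 0.48] tcp [0.41  0.055 0.112]
lay 8 [-0.13, 0.0, 0.47, 0.0, -0.0, 0.0]
    [45, 15, -51, 18, -36, -61] W [0.24 0.24 0.35] V [0.41 0.15 0.38] tcp [0.41  0.055 0.014]
up 5 [0.18, -0.0, -0.68, -0.0, -0.0, 0.0]
    [46, 6, -44, 13, -51, -55] W [0.25 0.26 0.44] V [0.41 0.15 0.47] tcp [0.41  0.055 0.102]
ov2 12 [0.19, 0.0, -0.02, 0.0, -0.83, 0.0]
    [1, 8, -27, -30, -58, 16] W [0.46 0.01 0.52] V [ 0.41 -0.16  0.45] tcp [ 0.41  -0.002  0.103]
pick 5 [0.29, 0.0, 0.63, -0.0, -0.0, -0.0]
    [-1, 17, -30, -34, -48, 25] W [ 0.49 -0.    0.43] V [ 0.41 -0.16  0.36] tcp [ 0.41  -0.002  0.016]
lift2 9 [-0.35, -0.0, -0.75, -0.0, -0.0, -0.0]
    [1, 1, -21, -27, -69, 9] W [0.44 0.01 0.63] V [ 0.41 -0.16  0.55] tcp [ 0.41  -0.002  0.203]
pre 36 [-0.06, -0.1, 0.04, 0.28, 0.41, -0.77]
  row 16 unreachable [0.443 0.04  0.199]
    [38, -19, -57, 21, -28, -9] W [0.13 0.1  0.48] V [ 0.27 -0.01  0.54] tcp [0.443 0.04  0.199]
in 10 [0.2, -0.38, 0.67, 0.53, 0.77, -1.47]
  row 0 unreachable [0.46  0.045 0.19 ]
    [38, -19, -57, 21, -28, -9] W [0.13 0.1  0.48] V [ 0.27 -0.01  0.54] tcp [0.46  0.045 0.19 ]
```

View pics/c2.png

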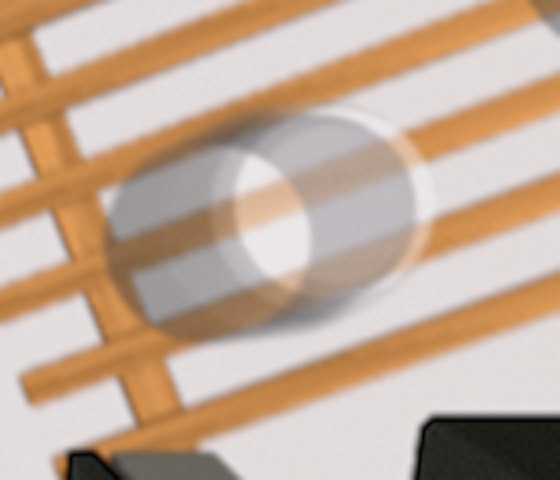

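```bash
cat > t5.py <<'E'
from ik import *
from t3 import pts,best
qa=np.array([1,1,-21,-27,-69,9.])
N=tool(20,25,1)
for tag,g in (("pre",[.45,.085,.19]),("pre2",[.47,.08,.24]),("in",[.587,.129,.15]),("place",[.587,.129,.125])):
    b=best(tcp(g,N),N); print(tag,b and (b[0].round(0),b[1].round(0).tolist(),[p.round(2).tolist() for p in pts(b[1])]))
    if tag=="pre2": qb=b[1]
for t in np.linspace(0,1,9):
    q=qa+(qb-qa)*t; x,M=F(q); mouth=M@(-tool(20,25,1).T@np.array([0,0,-1])); E,W,V=pts(q)
    print(t,x.round(3),"z",M[:,2].round(2),"mouthdir",mouth.round(2),"V",V.round(2))
E
python3 t5.py
```

```text
pre (np.float64(9.0), [-25.0, -6.0, -50.0, -101.0, -41.0, -142.0], [[-0.06, 0.03, 0.8], [0.24, -0.12, 0.48], [0.14, -0.03, 0.34]])
pre2 (np.float64(8.0), [-11.0, -14.0, -43.0, -90.0, -28.0, -166.0], [[-0.15, 0.03, 0.78], [0.25, -0.05, 0.56], [0.16, -0.03, 0.39]])
in (np.float64(15.0), [-19.0, 15.0, -44.0, -124.0, -43.0, -119.0], [[0.15, -0.05, 0.78], [0.38, -0.13, 0.38], [0.28, 0.02, 0.3]])
place (np.float64(12.0), [-21.0, 20.0, -46.0, -128.0, -49.0, -110.0], [[0.2, -0.08, 0.76], [0.37, -0.14, 0.34], [0.28, 0.02, 0.28]])
0.0 [ 0.416 -0.003  0.204] z [ 0.01  0.42 -0.91] mouthdir [-0. -1. -0.] V [ 0.41 -0.16  0.55]
0.125 [0.421 0.033 0.198] z [ 0.13  0.51 -0.85] mouthdir [-0.45 -0.89 -0.1 ] V [ 0.37 -0.16  0.52]
0.25 [0.43  0.064 0.198] z [ 0.24  0.57 -0.78] mouthdir [-0.8  -0.58 -0.14] V [ 0.34 -0.15  0.49]
0.375 [0.442 0.087 0.203] z [ 0.37  0.6  -0.71] mouthdir [-0.98 -0.17 -0.06] V [ 0.3  -0.14  0.47]
0.5 [0.454 0.102 0.21 ] z [ 0.49  0.6  -0.64] mouthdir [-0.97  0.22  0.13] V [ 0.27 -0.12  0.45]
0.625 [0.467 0.109 0.218] z [ 0.6   0.56 -0.57] mouthdir [-0.77  0.48  0.41] V [ 0.24 -0.1   0.43]
0.75 [0.477 0.108 0.225] z [ 0.7   0.5  -0.51] mouthdir [-0.48  0.53  0.69] V [ 0.21 -0.08  0.42]
0.875 [0.484 0.1   0.23 ] z [ 0.79  0.41 -0.46] mouthdir [-0.19  0.35  0.92] V [ 0.19 -0.06  0.4 ]
1.0 [0.486 0.086 0.232] z [ 0.85  0.31 -0.42] mouthdir [-0. -0.  1.] V [ 0.16 -0.03  0.39]
```

Call:
{"name": "play_rows", "arguments": {"motion": [{"x":0.33,"y":0.25,"z":-0.18,"rx":0.57,"ry":-0.13,"rz":1},{"x":0.33,"y":0.25,"z":-0.18,"rx":0.57,"ry":-0.13,"rz":1},{"x":0.33,"y":0.25,"z":-0.18,"rx":0.57,"ry":-0.13,"rz":1},{"x":0.33,"y":0.25,"z":-0.18,"rx":0.57,"ry":-0.13,"rz":1}]}}

```text
clock: 4.2
tool_pos: [0.4084, -0.1036, 0.359]
orientation: [-159.1, -9.9, -37.8]
force: [0.4, -0.4, -0.1]
opening: 0.0878
gripper_force: 0.0
```

```bash
cat > plan.py <<'E'
from ik import *
from t3 import pts
def go(wp):
    x,M,q=now()
    for n,x1,M1,k in wp:
        r=rows(x,M,x1,M1,k).round(2)+0.; print(n,k,r.tolist())
        x,M,q=walk(x,M,r,k,q); E,W,V=pts(q); print("   ",q.round(0).astype(int).tolist(),"W",W.round(2),"V",V.round(2),"tcp",x.round(3),"zdir",M[:,2].round(2))
E
python3 - <<'E'
from plan import *
G=np.array([.404,-.205,.118]);N1=tool(5,15,0)
go([("B0",np.array([.28,-.215,.30]),tool(5,30,0),38),("B",tcp(G,N1)-.11*N1[:,2],N1,8),("C",tcp(G,N1),N1,6)])
E
```

```text
B0 38 [0.17, 0.14, -0.1, 0.32, -0.05, 0.84]
    [-79, -17, -32, -61, -78, 10] W [ 0.05 -0.27  0.66] V [-0.05 -0.24  0.49] tcp [ 0.277 -0.215  0.303] zdir [ 0.86  0.08 -0.51]
B 8 [0.66, -0.01, 0.5, 0.01, -0.48, 0.01]
    [-92, 26, -44, -78, -78, 69] W [-0.02 -0.42  0.3 ] V [-0.05 -0.24  0.24] tcp [ 0.316 -0.213  0.142] zdir [ 0.96  0.08 -0.26]
C 6 [0.0, 0.01, 0.74, -0.01, 0.0, -0.01]
    [-78, 32, -44, -93, -74, 76] W [ 0.09 -0.42  0.26] V [ 0.06 -0.24  0.21] tcp [ 0.423 -0.203  0.114] zdir [ 0.96  0.09 -0.26]
```

Call:
{"name": "play_rows", "arguments": {"motion": [{"x":0.2,"y":0.17,"z":-0.12,"rx":0.38,"ry":-0.06,"rz":1},{"x":0.2,"y":0.17,"z":-0.12,"rx":0.38,"ry":-0.06,"rz":1},{"x":0.2,"y":0.17,"z":-0.12,"rx":0.38,"ry":-0.06,"rz":1},{"x":0.2,"y":0.17,"z":-0.12,"rx":0.38,"ry":-0.06,"rz":1},{"x":0.2,"y":0.17,"z":-0.12,"rx":0.38,"ry":-0.06,"rz":1},{"x":0.2,"y":0.17,"z":-0.12,"rx":0.38,"ry":-0.06,"rz":1},{"x":0.2,"y":0.17,"z":-0.12,"rx":0.38,"ry":-0.06,"rz":1},{"x":0.2,"y":0.17,"z":-0.12,"rx":0.38,"ry":-0.06,"rz":1},{"x":0.2,"y":0.17,"z":-0.12,"rx":0.38,"ry":-0.06,"rz":1},{"x":0.2,"y":0.17,"z":-0.12,"rx":0.38,"ry":-0.06,"rz":1},{"x":0.2,"y":0.17,"z":-0.12,"rx":0.38,"ry":-0.06,"rz":1},{"x":0.2,"y":0.17,"z":-0.12,"rx":0.38,"ry":-0.06,"rz":1},{"x":0.2,"y":0.17,"z":-0.12,"rx":0.38,"ry":-0.06,"rz":1},{"x":0.2,"y":0.17,"z":-0.12,"rx":0.38,"ry":-0.06,"rz":1},{"x":0.2,"y":0.17,"z":-0.12,"rx":0.38,"ry":-0.06,"rz":1},{"x":0.2,"y":0.17,"z":-0.12,"rx":0.38,"ry":-0.06,"rz":1}]}}

```text
clock: 6.2
tool_pos: [0.371, -0.2057, 0.3545]
orientation: [-141.3, 27.8, -90.7]
force: [1.0, -1.4, -0.5]
opening: 0.0875
gripper_force: 0.0
```

Call:
{"name": "play_rows", "arguments": {"motion": [{"x":0.2,"y":0.17,"z":-0.12,"rx":0.38,"ry":-0.06,"rz":1},{"x":0.2,"y":0.17,"z":-0.12,"rx":0.38,"ry":-0.06,"rz":1},{"x":0.2,"y":0.17,"z":-0.12,"rx":0.38,"ry":-0.06,"rz":1},{"x":0.2,"y":0.17,"z":-0.12,"rx":0.38,"ry":-0.06,"rz":1},{"x":0.2,"y":0.17,"z":-0.12,"rx":0.38,"ry":-0.06,"rz":1},{"x":0.2,"y":0.17,"z":-0.12,"rx":0.38,"ry":-0.06,"rz":1},{"x":0.2,"y":0.17,"z":-0.12,"rx":0.38,"ry":-0.06,"rz":1},{"x":0.2,"y":0.17,"z":-0.12,"rx":0.38,"ry":-0.06,"rz":1},{"x":0.2,"y":0.17,"z":-0.12,"rx":0.38,"ry":-0.06,"rz":1},{"x":0.2,"y":0.17,"z":-0.12,"rx":0.38,"ry":-0.06,"rz":1},{"x":0.2,"y":0.17,"z":-0.12,"rx":0.38,"ry":-0.06,"rz":1},{"x":0.2,"y":0.17,"z":-0.12,"rx":0.38,"ry":-0.06,"rz":1},{"x":0.2,"y":0.17,"z":-0.12,"rx":0.38,"ry":-0.06,"rz":1},{"x":0.2,"y":0.17,"z":-0.12,"rx":0.38,"ry":-0.06,"rz":1},{"x":0.2,"y":0.17,"z":-0.12,"rx":0.38,"ry":-0.06,"rz":1},{"x":0.2,"y":0.17,"z":-0.12,"rx":0.38,"ry":-0.06,"rz":1}]}}

```text
clock: 8.2
tool_pos: [0.2754, -0.213, 0.3029]
orientation: [179.5, 59.6, -175.5]
force: [0.8, 0.2, 0.5]
opening: 0.0876
gripper_force: 0.0
```

Run:
```python
from plan import *
G=np.array([.404,-.205,.118]);N1=tool(5,15,0)
go([("B",tcp(G,N1)-.11*N1[:,2],N1,9),("C",tcp(G,N1),N1,6)])
```

```text
B 9 [0.59, -0.02, 0.45, 0.0, -0.43, -0.01]
    [-92, 26, -44, -78, -78, 70] W [-0.02 -0.42  0.3 ] V [-0.05 -0.25  0.24] tcp [ 0.315 -0.214  0.141] zdir [ 0.96  0.08 -0.26]
C 6 [0.0, 0.01, 0.74, 0.0, 0.0, 0.0]
    [-78, 33, -44, -93, -74, 77] W [ 0.09 -0.42  0.25] V [ 0.06 -0.23  0.21] tcp [ 0.422 -0.203  0.113] zdir [ 0.96  0.08 -0.26]
```

Call:
{"name": "play_rows", "arguments": {"motion": [{"x":0.59,"y":-0.02,"z":0.45,"rx":0,"ry":-0.43,"rz":0},{"x":0.59,"y":-0.02,"z":0.45,"rx":0,"ry":-0.43,"rz":0},{"x":0.59,"y":-0.02,"z":0.45,"rx":0,"ry":-0.43,"rz":0},{"x":0.59,"y":-0.02,"z":0.45,"rx":0,"ry":-0.43,"rz":0},{"x":0.59,"y":-0.02,"z":0.45,"rx":0,"ry":-0.43,"rz":0},{"x":0.59,"y":-0.02,"z":0.45,"rx":0,"ry":-0.43,"rz":0},{"x":0.59,"y":-0.02,"z":0.45,"rx":0,"ry":-0.43,"rz":0},{"x":0.59,"y":-0.02,"z":0.45,"rx":0,"ry":-0.43,"rz":0},{"x":0.59,"y":-0.02,"z":0.45,"rx":0,"ry":-0.43,"rz":0},{"x":0,"y":0,"z":0,"rx":0,"ry":0,"rz":0}]}}

```text
clock: 9.45
tool_pos: [0.3154, -0.2139, 0.14]
orientation: [177.8, 75.1, -177.1]
force: [0.6, -0.1, 0.3]
opening: 0.0873
gripper_force: 0.0
```

```bash
python3 - <<'E'
from plan import *
G=np.array([.404,-.205,.118]);N1=tool(5,15,0)
go([("C",tcp(G,N1),N1,6)])
E
python3 -c "
from h import *
a=cams.snapshot('side');b=cams.snapshot('top')
cv2.imwrite('pics/s2.png',np.hstack([cv2.resize(a[200:420,130:400],None,fx=1.45,fy=1.45),cv2.resize(b[200:420,130:400],None,fx=1.45,fy=1.45)]))"
```

```text
C 6 [-0.01, 0.01, 0.74, 0.01, 0.0, -0.02]
    [-78, 33, -44, -93, -74, 77] W [ 0.09 -0.42  0.25] V [ 0.06 -0.23  0.21] tcp [ 0.423 -0.203  0.113] zdir [ 0.96  0.08 -0.26]
```

View pics/s2.png

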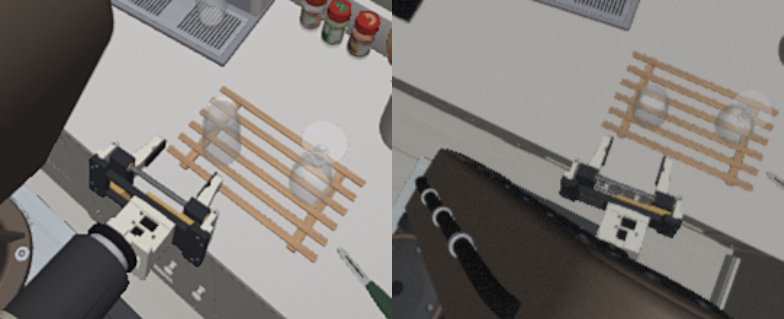

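Call:
{"name": "play_rows", "arguments": {"motion": [{"x":0,"y":0.01,"z":0.74,"rx":0,"ry":0,"rz":0},{"x":0,"y":0.01,"z":0.74,"rx":0,"ry":0,"rz":0},{"x":0,"y":0.01,"z":0.74,"rx":0,"ry":0,"rz":0},{"x":0,"y":0.01,"z":0.74,"rx":0,"ry":0,"rz":0},{"x":0,"y":0.01,"z":0.74,"rx":0,"ry":0,"rz":0},{"x":0,"y":0.01,"z":0.74,"rx":0,"ry":0,"rz":0}]}}

```text
clock: 10.3
tool_pos: [0.4229, -0.2033, 0.1146]
orientation: [-179.2, 75.1, -174.1]
force: [0.7, 1.1, -0.2]
opening: 0.0877
gripper_force: 0.0
```

Call:
{"name": "play_rows", "arguments": {"motion": [{"x":0,"y":0,"z":0,"rx":0,"ry":0,"rz":0},{"x":0,"y":0,"z":0,"rx":0,"ry":0,"rz":0},{"x":0,"y":0,"z":0,"rx":0,"ry":0,"rz":0},{"x":0,"y":0,"z":0,"rx":0,"ry":0,"rz":0},{"x":0,"y":0,"z":0,"rx":0,"ry":0,"rz":0},{"x":0,"y":0,"z":0,"rx":0,"ry":0,"rz":0},{"x":0,"y":0,"z":0,"rx":0,"ry":0,"rz":0},{"x":0,"y":0,"z":0,"rx":0,"ry":0,"rz":0}], "fingers": -1}}

```text
clock: 11.3
tool_pos: [0.4223, -0.2026, 0.1133]
orientation: [179.6, 75.1, -175.2]
force: [-2.0, 0.5, 6.4]
opening: 0.059
gripper_force: 30.1
```

Run:
```python
from plan import *
N1=tool(5,15,0); N2=tool(90,108,0);x,M,q=now();g=x-.019*M[:,2]
go([("lift",tcp(g+[-.03,0.0,.11],N1),N1,7),("mid",tcp([.39,-.02,.21],tool(50,50,0)),tool(50,50,0),18),("over",tcp([.40,.06,.11],N2),N2,18),
 ("lay",tcp([.40,.06,.034],N2),N2,6)])
```

```text
lift 7 [-0.56, 0.02, -0.33, 0.01, 0.0, 0.0]
    [-79, 7, -42, -85, -75, 48] W [ 0.07 -0.37  0.44] V [ 0.03 -0.23  0.32] tcp [ 0.392 -0.202  0.223] zdir [ 0.96  0.08 -0.26]
mid 18 [-0.07, 0.39, 0.2, -0.54, 0.46, -0.34]
    [-14, -9, -32, -45, -56, -4] W [ 0.33 -0.08  0.61] V [ 0.24 -0.2   0.49] tcp [ 0.397 -0.011  0.196] zdir [ 0.41  0.5  -0.76]
over 18 [-0.09, 0.07, 0.26, -0.11, 0.78, -0.57]
    [48, 8, -46, 15, -51, -59] W [0.24 0.26 0.42] V [0.4  0.17 0.45] tcp [0.402 0.053 0.094] zdir [-0.   -0.31 -0.95]
lay 6 [-0.17, 0.01, 0.49, 0.0, -0.01, 0.01]
    [48, 15, -52, 20, -38, -65] W [0.23 0.25 0.35] V [0.4  0.17 0.38] tcp [0.4   0.054 0.016] zdir [-0.   -0.31 -0.95]
```

Call:
{"name": "play_rows", "arguments": {"motion": [{"x":-0.56,"y":0.02,"z":-0.33,"rx":0,"ry":0,"rz":0},{"x":-0.56,"y":0.02,"z":-0.33,"rx":0,"ry":0,"rz":0},{"x":-0.56,"y":0.02,"z":-0.33,"rx":0,"ry":0,"rz":0},{"x":-0.56,"y":0.02,"z":-0.33,"rx":0,"ry":0,"rz":0},{"x":-0.56,"y":0.02,"z":-0.33,"rx":0,"ry":0,"rz":0},{"x":-0.56,"y":0.02,"z":-0.33,"rx":0,"ry":0,"rz":0},{"x":-0.56,"y":0.02,"z":-0.33,"rx":0,"ry":0,"rz":0}]}}

```text
clock: 12.18
tool_pos: [0.3912, -0.2024, 0.2221]
orientation: [179.6, 74.9, -175.3]
force: [0.6, -0.5, -2.7]
opening: 0.059
gripper_force: 29.6
```

Call:
{"name": "play_rows", "arguments": {"motion": [{"x":-0.07,"y":0.39,"z":0.2,"rx":-0.54,"ry":0.46,"rz":-0.34},{"x":-0.07,"y":0.39,"z":0.2,"rx":-0.54,"ry":0.46,"rz":-0.34},{"x":-0.07,"y":0.39,"z":0.2,"rx":-0.54,"ry":0.46,"rz":-0.34},{"x":-0.07,"y":0.39,"z":0.2,"rx":-0.54,"ry":0.46,"rz":-0.34},{"x":-0.07,"y":0.39,"z":0.2,"rx":-0.54,"ry":0.46,"rz":-0.34},{"x":-0.07,"y":0.39,"z":0.2,"rx":-0.54,"ry":0.46,"rz":-0.34},{"x":-0.07,"y":0.39,"z":0.2,"rx":-0.54,"ry":0.46,"rz":-0.34},{"x":-0.07,"y":0.39,"z":0.2,"rx":-0.54,"ry":0.46,"rz":-0.34},{"x":-0.07,"y":0.39,"z":0.2,"rx":-0.54,"ry":0.46,"rz":-0.34},{"x":-0.07,"y":0.39,"z":0.2,"rx":-0.54,"ry":0.46,"rz":-0.34},{"x":-0.07,"y":0.39,"z":0.2,"rx":-0.54,"ry":0.46,"rz":-0.34},{"x":-0.07,"y":0.39,"z":0.2,"rx":-0.54,"ry":0.46,"rz":-0.34},{"x":-0.07,"y":0.39,"z":0.2,"rx":-0.54,"ry":0.46,"rz":-0.34},{"x":-0.07,"y":0.39,"z":0.2,"rx":-0.54,"ry":0.46,"rz":-0.34},{"x":-0.07,"y":0.39,"z":0.2,"rx":-0.54,"ry":0.46,"rz":-0.34},{"x":-0.07,"y":0.39,"z":0.2,"rx":-0.54,"ry":0.46,"rz":-0.34},{"x":-0.07,"y":0.39,"z":0.2,"rx":-0.54,"ry":0.46,"rz":-0.34},{"x":-0.07,"y":0.39,"z":0.2,"rx":-0.54,"ry":0.46,"rz":-0.34}]}}

```text
clock: 14.42
tool_pos: [0.3957, -0.0105, 0.1953]
orientation: [179.6, 40.1, -129.8]
force: [0.5, -0.9, -1.8]
opening: 0.0593
gripper_force: 29.6
```

Run:
```python
from plan import *
N2=tool(90,108,0)
go([("over",tcp([.40,.06,.11],N2),N2,18), ("lay",tcp([.40,.06,.036],N2),N2,6)])
```

```text
over 18 [-0.09, 0.07, 0.26, -0.11, 0.78, -0.56]
    [48, 8, -46, 15, -52, -59] W [0.24 0.27 0.42] V [0.4  0.17 0.45] tcp [0.4   0.053 0.093] zdir [-0.01 -0.31 -0.95]
lay 6 [-0.16, 0.0, 0.47, 0.02, -0.01, 0.0]
    [48, 15, -52, 20, -38, -65] W [0.23 0.25 0.35] V [0.4  0.17 0.38] tcp [0.399 0.054 0.019] zdir [ 0.   -0.31 -0.95]
```

Call:
{"name": "play_rows", "arguments": {"motion": [{"x":-0.09,"y":0.07,"z":0.26,"rx":-0.11,"ry":0.78,"rz":-0.56},{"x":-0.09,"y":0.07,"z":0.26,"rx":-0.11,"ry":0.78,"rz":-0.56},{"x":-0.09,"y":0.07,"z":0.26,"rx":-0.11,"ry":0.78,"rz":-0.56},{"x":-0.09,"y":0.07,"z":0.26,"rx":-0.11,"ry":0.78,"rz":-0.56},{"x":-0.09,"y":0.07,"z":0.26,"rx":-0.11,"ry":0.78,"rz":-0.56},{"x":-0.09,"y":0.07,"z":0.26,"rx":-0.11,"ry":0.78,"rz":-0.56},{"x":-0.09,"y":0.07,"z":0.26,"rx":-0.11,"ry":0.78,"rz":-0.56},{"x":-0.09,"y":0.07,"z":0.26,"rx":-0.11,"ry":0.78,"rz":-0.56},{"x":-0.09,"y":0.07,"z":0.26,"rx":-0.11,"ry":0.78,"rz":-0.56},{"x":-0.09,"y":0.07,"z":0.26,"rx":-0.11,"ry":0.78,"rz":-0.56},{"x":-0.09,"y":0.07,"z":0.26,"rx":-0.11,"ry":0.78,"rz":-0.56},{"x":-0.09,"y":0.07,"z":0.26,"rx":-0.11,"ry":0.78,"rz":-0.56},{"x":-0.09,"y":0.07,"z":0.26,"rx":-0.11,"ry":0.78,"rz":-0.56},{"x":-0.09,"y":0.07,"z":0.26,"rx":-0.11,"ry":0.78,"rz":-0.56},{"x":-0.09,"y":0.07,"z":0.26,"rx":-0.11,"ry":0.78,"rz":-0.56},{"x":-0.09,"y":0.07,"z":0.26,"rx":-0.11,"ry":0.78,"rz":-0.56},{"x":-0.09,"y":0.07,"z":0.26,"rx":-0.11,"ry":0.78,"rz":-0.56},{"x":-0.09,"y":0.07,"z":0.26,"rx":-0.11,"ry":0.78,"rz":-0.56}]}}

```text
clock: 16.68
tool_pos: [0.4003, 0.0534, 0.0933]
orientation: [179.6, -18.4, -90.0]
force: [-0.2, 0.5, -2.3]
opening: 0.0589
gripper_force: 29.8
```

```bash
python3 - <<'E'
from plan import *
N2=tool(90,108,0)
go([("lay",tcp([.40,.06,.036],N2),N2,6)])
print(proj(cam("side"),[.4,.06,.1]),proj(cam("top"),[.4,.06,.1]))
E
python3 -c "
from h import *
a=cams.snapshot('side');b=cams.snapshot('top')
cv2.imwrite('pics/s3.png',np.hstack([cv2.resize(a[140:360,90:360],None,fx=1.45,fy=1.45),cv2.resize(b[140:360,90:360],None,fx=1.45,fy=1.45)]))"
```

```text
lay 6 [-0.16, 0.0, 0.48, 0.02, -0.01, 0.0]
    [48, 15, -52, 20, -38, -65] W [0.23 0.25 0.35] V [0.4  0.17 0.38] tcp [0.4   0.054 0.017] zdir [ 0.   -0.31 -0.95]
[[201.68759184 228.77470895]] [[217.98953491 231.47915212]]
```

View pics/s3.png

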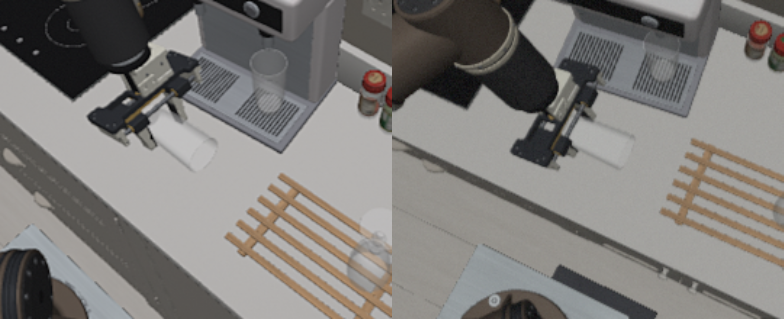

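Call:
{"name": "play_rows", "arguments": {"motion": [{"x":-0.16,"y":0,"z":0.48,"rx":0,"ry":0,"rz":0},{"x":-0.16,"y":0,"z":0.48,"rx":0,"ry":0,"rz":0},{"x":-0.16,"y":0,"z":0.48,"rx":0,"ry":0,"rz":0},{"x":-0.16,"y":0,"z":0.48,"rx":0,"ry":0,"rz":0},{"x":-0.16,"y":0,"z":0.48,"rx":0,"ry":0,"rz":0},{"x":-0.16,"y":0,"z":0.46,"rx":0,"ry":0,"rz":0},{"x":0,"y":0,"z":0,"rx":0,"ry":0,"rz":0}]}}

```text
clock: 17.65
tool_pos: [0.3992, 0.0528, 0.0175]
orientation: [179.6, -18.2, -90.1]
force: [0.3, 0.2, -1.9]
opening: 0.0591
gripper_force: 29.8
```

Call:
{"name": "play_rows", "arguments": {"motion": [{"x":-0.04,"y":0,"z":0.12,"rx":0,"ry":0,"rz":0},{"x":0,"y":0,"z":0,"rx":0,"ry":0,"rz":0}]}}

```text
clock: 17.9
tool_pos: [0.4, 0.0538, 0.0153]
orientation: [179.7, -18.1, -90.1]
force: [0.8, 0.1, -2.7]
opening: 0.0593
gripper_force: 29.8
```

Call:
{"name": "play_rows", "arguments": {"motion": [{"x":-0.04,"y":0,"z":0.12,"rx":0,"ry":0,"rz":0},{"x":0,"y":0,"z":0,"rx":0,"ry":0,"rz":0}]}}

```text
clock: 18.15
tool_pos: [0.4001, 0.054, 0.0121]
orientation: [179.7, -18.1, -90.1]
force: [0.3, 0.2, -2.7]
opening: 0.059
gripper_force: 29.8
```

Call:
{"name": "play_rows", "arguments": {"motion": [{"x":-0.02,"y":0,"z":0.08,"rx":0,"ry":0,"rz":0},{"x":0,"y":0,"z":0,"rx":0,"ry":0,"rz":0}]}}

```text
clock: 18.4
tool_pos: [0.4004, 0.054, 0.0111]
orientation: [179.7, -18.2, -90.1]
force: [-8.3, 6.3, 21.2]
opening: 0.0591
gripper_force: 29.6
```

Run:
```python
from plan import *
N2=tool(90,108,0);N3=tool(90,65,0)
go([("up",tcp([.40,.06,.12],N2),N2,5),("ov2",tcp([.40,-.01,.12],N3),N3,12),("pick",tcp([.40,-.01,.033],N3),N3,5)])
```

```text
up 5 [0.23, 0.0, -0.69, 0.01, -0.01, 0.0]
    [48, 7, -45, 15, -53, -59] W [0.24 0.26 0.43] V [0.4  0.17 0.46] tcp [0.401 0.054 0.102] zdir [-0.   -0.31 -0.95]
ov2 12 [0.19, 0.0, -0.01, 0.0, -0.9, 0.0]
    [0, 8, -28, -30, -58, 17] W [0.46 0.   0.52] V [ 0.4  -0.16  0.45] tcp [ 0.401 -0.002  0.103] zdir [-0.    0.43 -0.9 ]
pick 5 [0.3, 0.0, 0.63, 0.0, 0.01, -0.01]
    [-1, 17, -31, -35, -48, 26] W [ 0.48 -0.01  0.43] V [ 0.4  -0.16  0.36] tcp [ 0.4   -0.003  0.016] zdir [-0.    0.42 -0.91]
```

Call:
{"name": "play_rows", "arguments": {"motion": [{"x":0.01,"y":0,"z":-0.04,"rx":0,"ry":0,"rz":0},{"x":0,"y":0,"z":0,"rx":0,"ry":0,"rz":0}]}}

```text
clock: 18.65
tool_pos: [0.4002, 0.0541, 0.0115]
orientation: [179.7, -18.2, -90.1]
force: [-1.9, 2.0, 7.5]
opening: 0.0586
gripper_force: 29.7
```

Call:
{"name": "play_rows", "arguments": {"motion": [{"x":0,"y":0,"z":0,"rx":0,"ry":0,"rz":0},{"x":0,"y":0,"z":0,"rx":0,"ry":0,"rz":0},{"x":0,"y":0,"z":0,"rx":0,"ry":0,"rz":0},{"x":0,"y":0,"z":0,"rx":0,"ry":0,"rz":0},{"x":0,"y":0,"z":0,"rx":0,"ry":0,"rz":0},{"x":0,"y":0,"z":0,"rx":0,"ry":0,"rz":0}], "fingers": 1}}

```text
clock: 19.4
tool_pos: [0.3998, 0.0537, 0.011]
orientation: [179.7, -18.2, -90.1]
force: [0.5, 0.2, -0.0]
opening: 0.0876
gripper_force: 0.0
```

Call:
{"name": "play_rows", "arguments": {"motion": [{"x":0.23,"y":0,"z":-0.69,"rx":0,"ry":0,"rz":0},{"x":0.23,"y":0,"z":-0.69,"rx":0,"ry":0,"rz":0},{"x":0.23,"y":0,"z":-0.69,"rx":0,"ry":0,"rz":0},{"x":0.23,"y":0,"z":-0.69,"rx":0,"ry":0,"rz":0},{"x":0.23,"y":0,"z":-0.69,"rx":0,"ry":0,"rz":0},{"x":0.19,"y":0,"z":-0.01,"rx":0,"ry":-0.9,"rz":0},{"x":0.19,"y":0,"z":-0.01,"rx":0,"ry":-0.9,"rz":0},{"x":0.19,"y":0,"z":-0.01,"rx":0,"ry":-0.9,"rz":0},{"x":0.19,"y":0,"z":-0.01,"rx":0,"ry":-0.9,"rz":0},{"x":0.19,"y":0,"z":-0.01,"rx":0,"ry":-0.9,"rz":0},{"x":0.19,"y":0,"z":-0.01,"rx":0,"ry":-0.9,"rz":0},{"x":0.19,"y":0,"z":-0.01,"rx":0,"ry":-0.9,"rz":0},{"x":0.19,"y":0,"z":-0.01,"rx":0,"ry":-0.9,"rz":0},{"x":0.19,"y":0,"z":-0.01,"rx":0,"ry":-0.9,"rz":0},{"x":0.19,"y":0,"z":-0.01,"rx":0,"ry":-0.9,"rz":0},{"x":0.19,"y":0,"z":-0.01,"rx":0,"ry":-0.9,"rz":0},{"x":0.19,"y":0,"z":-0.01,"rx":0,"ry":-0.9,"rz":0}]}}

```text
clock: 21.52
tool_pos: [0.4002, -0.0025, 0.1034]
orientation: [179.7, 25.2, -90.3]
force: [-0.6, 0.1, 0.7]
opening: 0.0877
gripper_force: 0.0
```

```bash
python3 -c "
from h import *
a=cams.snapshot('side');b=cams.snapshot('top')
cv2.imwrite('pics/sA.png',a);cv2.imwrite('pics/tA.png',b)
cv2.imwrite('pics/s4.png',np.hstack([cv2.resize(a[200:335,140:265],None,fx=3.15,fy=3.15),cv2.resize(b[200:335,160:285],None,fx=3.15,fy=3.15)]))
for n in ('side','top'): print(proj(cam(n),[[.4,.098,.025],[.4,-.04,.034]]).round(0).tolist())"
```

```text
[[196.0, 237.0], [232.0, 263.0]]
[[210.0, 234.0], [253.0, 253.0]]
```

View pics/s4.png

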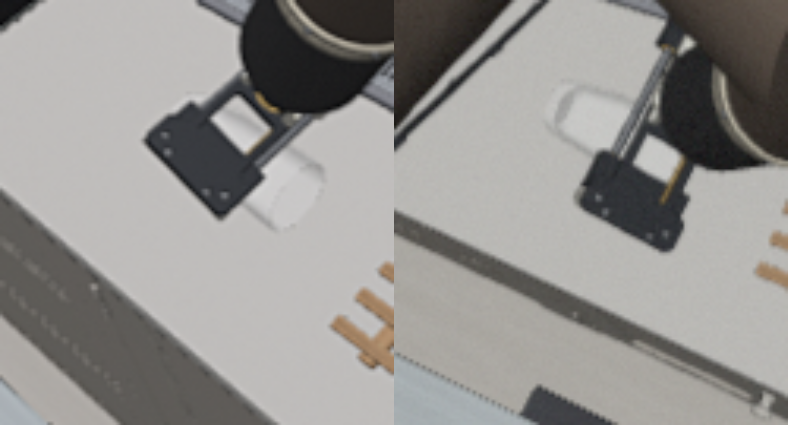

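Run:
```python
from plan import *
import pickle
C=pickle.load(open("w1.pkl","rb"))
print("panelL,panelR,g2foot",onplane(C,[(148,157),(238,110),(231,100)],.02).round(4).tolist())
im=cv2.imread("pics/w1.png");g=cv2.cvtColor(im,cv2.COLOR_BGR2GRAY)
roi=np.zeros_like(g);cv2.fillConvexPoly(roi,np.array([(85,135),(262,45),(303,125),(125,218)]),255)
for nm,r in (("L",(100,110,190,205)),("R",(196,70,285,155))):
    m=((g<70)&(roi>0)); k=np.argwhere(m)[:,::-1]; k=k[(k[:,0]>r[0])&(k[:,0]<r[2])&(k[:,1]>r[1])&(k[:,1]<r[3])]
    if len(k)>20:
        b=cv2.minAreaRect(k.astype(np.float32)); print(nm,len(k),b,onplane(C,b[0],.02).round(4).tolist())
N3=tool(90,68.7,0); a=np.array([.40,-.009,.032])
go([("pick",a+.013*N3[:,2],N3,6)])
```

```text
panelL,panelR,g2foot [[0.5814, 0.1276, 0.02], [0.5948, -0.0221, 0.02], [0.6123, -0.0175, 0.02]]
R 49 ((235.8018798828125, 108.73910522460938), (51.11776351928711, 67.61731719970703), 64.09349060058594) [[0.5977, -0.0197, 0.02]]
pick 6 [0.22, 0.0, 0.5, 0.01, 0.16, -0.02]
    [3, 14, -33, -31, -45, 19] W [0.46 0.03 0.44] V [ 0.4  -0.14  0.37] tcp [ 0.4   -0.004  0.021] zdir [ 0.    0.36 -0.93]
```

Call:
{"name": "play_rows", "arguments": {"motion": [{"x":0.22,"y":0,"z":0.5,"rx":0,"ry":0.16,"rz":0},{"x":0.22,"y":0,"z":0.5,"rx":0,"ry":0.16,"rz":0},{"x":0.22,"y":0,"z":0.5,"rx":0,"ry":0.16,"rz":0},{"x":0.22,"y":0,"z":0.5,"rx":0,"ry":0.16,"rz":0},{"x":0.22,"y":0,"z":0.5,"rx":0,"ry":0.16,"rz":0},{"x":0.22,"y":0,"z":0.5,"rx":0,"ry":0.16,"rz":0},{"x":0,"y":0,"z":0,"rx":0,"ry":0,"rz":0}]}}

```text
clock: 22.5
tool_pos: [0.3989, -0.0028, 0.0202]
orientation: [179.5, 21.2, -90.4]
force: [-0.3, -0.6, 0.4]
opening: 0.0875
gripper_force: 0.0
```

Call:
{"name": "play_rows", "arguments": {"motion": [{"x":0,"y":0,"z":0,"rx":0,"ry":0,"rz":0},{"x":0,"y":0,"z":0,"rx":0,"ry":0,"rz":0},{"x":0,"y":0,"z":0,"rx":0,"ry":0,"rz":0},{"x":0,"y":0,"z":0,"rx":0,"ry":0,"rz":0},{"x":0,"y":0,"z":0,"rx":0,"ry":0,"rz":0},{"x":0,"y":0,"z":0,"rx":0,"ry":0,"rz":0},{"x":0,"y":0,"z":0,"rx":0,"ry":0,"rz":0}], "fingers": -1}}

```text
clock: 23.38
tool_pos: [0.4002, -0.003, 0.0216]
orientation: [179.7, 21.2, -90.3]
force: [1.2, -0.9, 6.2]
opening: 0.0651
gripper_force: 30.0
```

```bash
cat > t6.py <<'E'
from plan import *
from t3 import best
x,M,q=now(); N=tool(20,25,1); a=np.array([.588,.128,.128])
xl=x+[0,0,.17]; ql=ik(xl,M,q)[0]
pre=np.array([.43,.075,.20])+.013*N[:,2]; b=best(pre,N); print(b); qb=b[1]
wp=[("lift",xl,M,9)]
for t,k in ((.25,9),(.5,9),(.75,9),(1,9)):
    y,Q=F(ql+(qb-ql)*t); wp.append((f"t{t}",y,Q,k))
wp+=[("in",a+[0,0,.02]+.013*N[:,2],N,9),("down",a+.013*N[:,2],N,3)]
go(wp)
E
python3 t6.py
```

```text
(np.float64(8.623414108192755), array([ -24.6802096 ,  -12.58315658,  -49.57658589,  -94.50565207,
        -39.73554971, -151.46787488]))
lift 9 [-0.27, 0.0, -0.7, 0.0, 0.0, 0.0]
    [5, -1, -24, -23, -66, 4] W [0.42 0.04 0.61] V [ 0.4  -0.14  0.54] tcp [ 0.401 -0.003  0.19 ] zdir [-0.    0.36 -0.93]
t0.25 9 [-0.13, 0.19, 0.2, 0.09, -0.48, 1.52]
    [-2, -4, -31, -41, -59, -35] W [ 0.37 -0.01  0.59] V [ 0.31 -0.16  0.48] tcp [0.378 0.056 0.17 ] zdir [ 0.18  0.56 -0.81]
t0.5 9 [-0.03, 0.14, 0.12, -0.17, -0.45, 1.56]
    [-9, -7, -37, -59, -53, -74] W [ 0.32 -0.05  0.56] V [ 0.23 -0.14  0.42] tcp [0.385 0.095 0.171] zdir [ 0.42  0.62 -0.66]
t0.75 9 [-0.04, 0.13, 0.06, -0.4, -0.3, 1.58]
    [-17, -10, -43, -77, -47, -112] W [ 0.27 -0.09  0.54] V [ 0.16 -0.1   0.38] tcp [0.413 0.104 0.183] zdir [ 0.67  0.53 -0.52]
t1 9 [-0.01, 0.18, 0.02, -0.51, -0.03, 1.59]
    [-25, -13, -50, -95, -40, -151] W [ 0.22 -0.1   0.51] V [ 0.12 -0.04  0.35] tcp [0.441 0.08  0.195] zdir [ 0.85  0.31 -0.42]
in 9 [0.1, 0.02, 0.77, 0.0, 0.0, 0.0]
    [-19, 15, -44, -124, -44, -118] W [ 0.37 -0.13  0.38] V [0.28 0.02 0.3 ] tcp [0.599 0.132 0.142] zdir [ 0.85  0.31 -0.42]
down 3 [-0.24, 0.0, 0.11, 0.01, -0.01, 0.01]
    [-21, 19, -46, -126, -48, -112] W [ 0.37 -0.14  0.35] V [0.28 0.01 0.28] tcp [0.599 0.132 0.123] zdir [ 0.85  0.31 -0.42]
```

Call:
{"name": "play_rows", "arguments": {"motion": [{"x":-0.27,"y":0,"z":-0.7,"rx":0,"ry":0,"rz":0},{"x":-0.27,"y":0,"z":-0.7,"rx":0,"ry":0,"rz":0},{"x":-0.27,"y":0,"z":-0.7,"rx":0,"ry":0,"rz":0},{"x":-0.27,"y":0,"z":-0.7,"rx":0,"ry":0,"rz":0},{"x":-0.27,"y":0,"z":-0.7,"rx":0,"ry":0,"rz":0},{"x":-0.27,"y":0,"z":-0.7,"rx":0,"ry":0,"rz":0},{"x":-0.27,"y":0,"z":-0.7,"rx":0,"ry":0,"rz":0},{"x":-0.27,"y":0,"z":-0.7,"rx":0,"ry":0,"rz":0},{"x":-0.27,"y":0,"z":-0.7,"rx":0,"ry":0,"rz":0}]}}

```text
clock: 24.5
tool_pos: [0.3995, -0.0033, 0.1913]
orientation: [179.6, 21.2, -90.4]
force: [0.5, -0.9, -2.3]
opening: 0.0647
gripper_force: 29.9
```

Call:
{"name": "play_rows", "arguments": {"motion": [{"x":-0.08,"y":0.11,"z":0.12,"rx":0.05,"ry":-0.29,"rz":0.91},{"x":-0.08,"y":0.11,"z":0.12,"rx":0.05,"ry":-0.29,"rz":0.91},{"x":-0.08,"y":0.11,"z":0.12,"rx":0.05,"ry":-0.29,"rz":0.91},{"x":-0.08,"y":0.11,"z":0.12,"rx":0.05,"ry":-0.29,"rz":0.91},{"x":-0.08,"y":0.11,"z":0.12,"rx":0.05,"ry":-0.29,"rz":0.91},{"x":-0.08,"y":0.11,"z":0.12,"rx":0.05,"ry":-0.29,"rz":0.91},{"x":-0.08,"y":0.11,"z":0.12,"rx":0.05,"ry":-0.29,"rz":0.91},{"x":-0.08,"y":0.11,"z":0.12,"rx":0.05,"ry":-0.29,"rz":0.91},{"x":-0.08,"y":0.11,"z":0.12,"rx":0.05,"ry":-0.29,"rz":0.91},{"x":-0.08,"y":0.11,"z":0.12,"rx":0.05,"ry":-0.29,"rz":0.91},{"x":-0.08,"y":0.11,"z":0.12,"rx":0.05,"ry":-0.29,"rz":0.91},{"x":-0.08,"y":0.11,"z":0.12,"rx":0.05,"ry":-0.29,"rz":0.91},{"x":-0.08,"y":0.11,"z":0.12,"rx":0.05,"ry":-0.29,"rz":0.91},{"x":-0.08,"y":0.11,"z":0.12,"rx":0.05,"ry":-0.29,"rz":0.91},{"x":-0.08,"y":0.11,"z":0.12,"rx":0.05,"ry":-0.29,"rz":0.91}]}}

```text
clock: 26.38
tool_pos: [0.3789, 0.0563, 0.1713]
orientation: [154.8, 26.7, -153.5]
force: [0.5, -0.3, -2.0]
opening: 0.0651
gripper_force: 29.9
```

```bash
cat > t7.py <<'E'
from plan import *
from t3 import best
x,M,q=now(); print(x.round(3),q.round(0)); N=tool(20,25,1); a=np.array([.588,.128,.128])
pre=np.array([.43,.075,.20])+.013*N[:,2]; qb=best(pre,N)[1]
wp=[]
for t,k in ((.33,15),(.67,15),(1,15)):
    y,Q=F(q+(qb-q)*t); wp.append((f"t{t}",y,Q,k))
wp+=[("in",a+[0,0,.02]+.013*N[:,2],N,10)]
go(wp)
E
python3 t7.py
```

```text
[0.379 0.056 0.171] [ -2.  -4. -31. -41. -60. -35.]
t0.33 15 [-0.02, 0.08, 0.07, -0.1, -0.27, 0.93]
    [-10, -6, -37, -58, -53, -74] W [ 0.33 -0.06  0.56] V [ 0.23 -0.14  0.42] tcp [0.388 0.095 0.172] zdir [ 0.42  0.62 -0.66]
t0.67 15 [-0.02, 0.07, 0.04, -0.24, -0.19, 0.96]
    [-17, -10, -43, -77, -46, -113] W [ 0.27 -0.08  0.53] V [ 0.16 -0.1   0.38] tcp [0.414 0.104 0.181] zdir [ 0.67  0.53 -0.52]
t1 15 [0.0, 0.11, 0.01, -0.3, -0.01, 0.95]
    [-25, -12, -50, -95, -40, -151] W [ 0.22 -0.1   0.51] V [ 0.12 -0.04  0.35] tcp [0.442 0.079 0.195] zdir [ 0.85  0.31 -0.42]
in 10 [0.09, 0.02, 0.69, 0.0, 0.0, 0.0]
    [-19, 15, -44, -123, -44, -119] W [ 0.37 -0.13  0.39] V [0.28 0.01 0.3 ] tcp [0.599 0.131 0.142] zdir [ 0.85  0.31 -0.42]
```

Call:
{"name": "play_rows", "arguments": {"motion": [{"x":-0.02,"y":0.08,"z":0.07,"rx":-0.1,"ry":-0.27,"rz":0.93},{"x":-0.02,"y":0.08,"z":0.07,"rx":-0.1,"ry":-0.27,"rz":0.93},{"x":-0.02,"y":0.08,"z":0.07,"rx":-0.1,"ry":-0.27,"rz":0.93},{"x":-0.02,"y":0.08,"z":0.07,"rx":-0.1,"ry":-0.27,"rz":0.93},{"x":-0.02,"y":0.08,"z":0.07,"rx":-0.1,"ry":-0.27,"rz":0.93},{"x":-0.02,"y":0.08,"z":0.07,"rx":-0.1,"ry":-0.27,"rz":0.93},{"x":-0.02,"y":0.08,"z":0.07,"rx":-0.1,"ry":-0.27,"rz":0.93},{"x":-0.02,"y":0.08,"z":0.07,"rx":-0.1,"ry":-0.27,"rz":0.93},{"x":-0.02,"y":0.08,"z":0.07,"rx":-0.1,"ry":-0.27,"rz":0.93},{"x":-0.02,"y":0.08,"z":0.07,"rx":-0.1,"ry":-0.27,"rz":0.93},{"x":-0.02,"y":0.08,"z":0.07,"rx":-0.1,"ry":-0.27,"rz":0.93},{"x":-0.02,"y":0.08,"z":0.07,"rx":-0.1,"ry":-0.27,"rz":0.93},{"x":-0.02,"y":0.08,"z":0.07,"rx":-0.1,"ry":-0.27,"rz":0.93},{"x":-0.02,"y":0.08,"z":0.07,"rx":-0.1,"ry":-0.27,"rz":0.93},{"x":-0.02,"y":0.08,"z":0.07,"rx":-0.1,"ry":-0.27,"rz":0.93}]}}

```text
clock: 28.25
tool_pos: [0.3882, 0.0945, 0.1716]
orientation: [131.6, 4.4, 150.2]
force: [-0.1, -0.3, -2.3]
opening: 0.0647
gripper_force: 30.0
```

Call:
{"name": "play_rows", "arguments": {"motion": [{"x":-0.02,"y":0.07,"z":0.04,"rx":-0.24,"ry":-0.19,"rz":0.96},{"x":-0.02,"y":0.07,"z":0.04,"rx":-0.24,"ry":-0.19,"rz":0.96},{"x":-0.02,"y":0.07,"z":0.04,"rx":-0.24,"ry":-0.19,"rz":0.96},{"x":-0.02,"y":0.07,"z":0.04,"rx":-0.24,"ry":-0.19,"rz":0.96},{"x":-0.02,"y":0.07,"z":0.04,"rx":-0.24,"ry":-0.19,"rz":0.96},{"x":-0.02,"y":0.07,"z":0.04,"rx":-0.24,"ry":-0.19,"rz":0.96},{"x":-0.02,"y":0.07,"z":0.04,"rx":-0.24,"ry":-0.19,"rz":0.96},{"x":-0.02,"y":0.07,"z":0.04,"rx":-0.24,"ry":-0.19,"rz":0.96},{"x":-0.02,"y":0.07,"z":0.04,"rx":-0.24,"ry":-0.19,"rz":0.96},{"x":-0.02,"y":0.07,"z":0.04,"rx":-0.24,"ry":-0.19,"rz":0.96},{"x":-0.02,"y":0.07,"z":0.04,"rx":-0.24,"ry":-0.19,"rz":0.96},{"x":-0.02,"y":0.07,"z":0.04,"rx":-0.24,"ry":-0.19,"rz":0.96},{"x":-0.02,"y":0.07,"z":0.04,"rx":-0.24,"ry":-0.19,"rz":0.96},{"x":-0.02,"y":0.07,"z":0.04,"rx":-0.24,"ry":-0.19,"rz":0.96},{"x":-0.02,"y":0.07,"z":0.04,"rx":-0.24,"ry":-0.19,"rz":0.96}]}}

```text
clock: 30.12
tool_pos: [0.4157, 0.1035, 0.1807]
orientation: [129.2, -34.3, 103.3]
force: [-0.1, -1.4, -1.8]
opening: 0.0648
gripper_force: 30.0
```

```bash
cat > t8.py <<'E'
from plan import *
x,M,q=now(); print(x.round(3),q.round(0)); N=tool(20,25,1); a=np.array([.588,.128,.128])
go([("pre",np.array([.43,.075,.20])+.013*N[:,2],N,15),("in",a+[0,0,.02]+.013*N[:,2],N,10)])
E
python3 t8.py
```

```text
[0.416 0.104 0.181] [ -17.   -9.  -43.  -77.  -46. -113.]
pre 15 [0.0, 0.11, 0.01, -0.3, -0.01, 0.95]
    [-25, -12, -50, -95, -40, -151] W [ 0.22 -0.1   0.51] V [ 0.12 -0.04  0.35] tcp [0.443 0.078 0.194] zdir [ 0.85  0.31 -0.42]
in 10 [0.09, 0.01, 0.69, 0.0, 0.0, -0.01]
    [-19, 15, -44, -124, -44, -118] W [ 0.37 -0.13  0.38] V [0.28 0.02 0.3 ] tcp [0.6   0.133 0.142] zdir [ 0.85  0.31 -0.42]
```

Call:
{"name": "play_rows", "arguments": {"motion": [{"x":0,"y":0.11,"z":0.01,"rx":-0.3,"ry":-0.01,"rz":0.95},{"x":0,"y":0.11,"z":0.01,"rx":-0.3,"ry":-0.01,"rz":0.95},{"x":0,"y":0.11,"z":0.01,"rx":-0.3,"ry":-0.01,"rz":0.95},{"x":0,"y":0.11,"z":0.01,"rx":-0.3,"ry":-0.01,"rz":0.95},{"x":0,"y":0.11,"z":0.01,"rx":-0.3,"ry":-0.01,"rz":0.95},{"x":0,"y":0.11,"z":0.01,"rx":-0.3,"ry":-0.01,"rz":0.95},{"x":0,"y":0.11,"z":0.01,"rx":-0.3,"ry":-0.01,"rz":0.95},{"x":0,"y":0.11,"z":0.01,"rx":-0.3,"ry":-0.01,"rz":0.95},{"x":0,"y":0.11,"z":0.01,"rx":-0.3,"ry":-0.01,"rz":0.95},{"x":0,"y":0.11,"z":0.01,"rx":-0.3,"ry":-0.01,"rz":0.95},{"x":0,"y":0.11,"z":0.01,"rx":-0.3,"ry":-0.01,"rz":0.95},{"x":0,"y":0.11,"z":0.01,"rx":-0.3,"ry":-0.01,"rz":0.95},{"x":0,"y":0.11,"z":0.01,"rx":-0.3,"ry":-0.01,"rz":0.95},{"x":0,"y":0.11,"z":0.01,"rx":-0.3,"ry":-0.01,"rz":0.95},{"x":0,"y":0.11,"z":0.01,"rx":-0.3,"ry":-0.01,"rz":0.95},{"x":0,"y":0,"z":0,"rx":0,"ry":0,"rz":0}]}}

```text
clock: 32.12
tool_pos: [0.4429, 0.0788, 0.1945]
orientation: [-179.9, -65.2, 19.9]
force: [-0.2, 0.7, -3.1]
opening: 0.0651
gripper_force: 30.0
```

```bash
python3 t8.py; python3 -c "
from h import *
o=ctrl.get_obs(); M=R.from_euler('xyz',o['orientation'],degrees=True).as_matrix(); ax=np.array(o['tool_pos'])-.013*M[:,2]; print('axis pt',ax.round(3))
a=cams.snapshot('side');b=cams.snapshot('top')
cv2.imwrite('pics/s5.png',np.hstack([cv2.resize(a[120:255,140:265],None,fx=3.15,fy=3.15),cv2.resize(b[120:255,160:285],None,fx=3.15,fy=3.15)]))
for n,o in (('side',(140,120)),('top',(160,120))): print(((proj(cam(n),[ax,ax-[0,0,.105],ax+[0,0,.033]])-o)*3.15).round(0).tolist())"
```

```text
[0.443 0.079 0.195] [ -25.  -12.  -50.  -95.  -40. -151.]
pre 15 [0.0, 0.0, 0.0, 0.0, 0.0, 0.0]
    [-25, -12, -50, -95, -40, -151] W [ 0.22 -0.1   0.5 ] V [ 0.12 -0.04  0.35] tcp [0.443 0.079 0.195] zdir [ 0.85  0.31 -0.42]
in 10 [0.09, 0.01, 0.69, 0.0, 0.0, 0.0]
    [-19, 15, -44, -124, -44, -118] W [ 0.37 -0.13  0.38] V [0.28 0.02 0.3 ] tcp [0.6   0.133 0.142] zdir [ 0.85  0.31 -0.42]
axis pt [0.432 0.075 0.2  ]
[[190.0, 232.0], [210.0, 313.0], [183.0, 204.0]]
[[164.0, 270.0], [186.0, 314.0], [157.0, 255.0]]
```

View pics/s5.png

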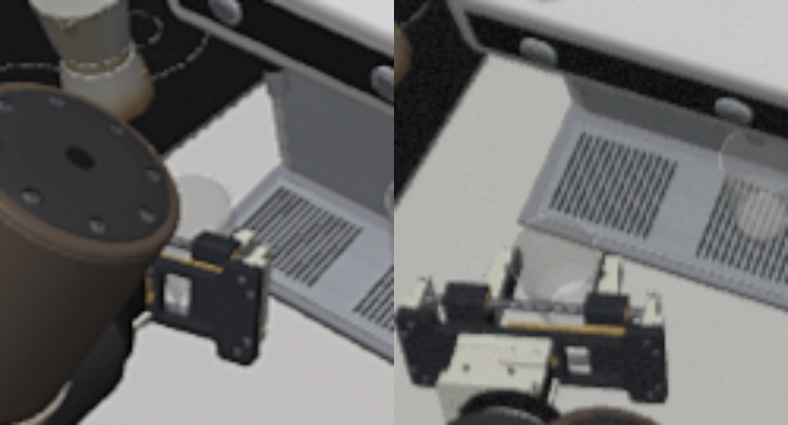

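```bash
python3 -c "
from h import *
print(tri(cam('side'),(203.5,183.5),cam('top'),(212.7,195.6)))"
```

```text
(array([0.45177866, 0.08069409, 0.21595703]), np.float64(0.00021381026595244368))
```

Call:
{"name": "play_rows", "arguments": {"motion": [{"x":0.09,"y":0.01,"z":0.69,"rx":0,"ry":0,"rz":0},{"x":0.09,"y":0.01,"z":0.69,"rx":0,"ry":0,"rz":0},{"x":0.09,"y":0.01,"z":0.69,"rx":0,"ry":0,"rz":0},{"x":0.09,"y":0.01,"z":0.69,"rx":0,"ry":0,"rz":0},{"x":0.09,"y":0.01,"z":0.69,"rx":0,"ry":0,"rz":0},{"x":0.09,"y":0.01,"z":0.69,"rx":0,"ry":0,"rz":0},{"x":0.09,"y":0.01,"z":0.69,"rx":0,"ry":0,"rz":0},{"x":0.09,"y":0.01,"z":0.69,"rx":0,"ry":0,"rz":0},{"x":0.09,"y":0.01,"z":0.69,"rx":0,"ry":0,"rz":0},{"x":0.09,"y":0.01,"z":0.69,"rx":0,"ry":0,"rz":0},{"x":0,"y":0,"z":0,"rx":0,"ry":0,"rz":0}]}}

```text
clock: 33.6
tool_pos: [0.6005, 0.1333, 0.1414]
orientation: [-179.9, -65.1, 20.0]
force: [-0.5, 0.4, -2.5]
opening: 0.0647
gripper_force: 30.0
```

Run:
```python
from plan import *
x,M,q=now(); print((x-.013*M[:,2]).round(4), (M.T@np.array([0,0,-.005])/.025).round(3), (M.T@np.array([0,0,-.002])/.025).round(3))
ims=[]
for n,P0 in (("side",[.588,.128,.1]),("top",[.588,.128,.1])):
    u=proj(cam(n),P0)[0].astype(int); im=cams.snapshot(n); ims.append(cv2.resize(im[u[1]-65:u[1]+65,u[0]-62:u[0]+62],(390,409)))
    c=lambda p:((proj(cam(n),p)[0]-u+[62,65])*3.146).round(0)
    print(n,"tap",c([.588,.128,.205]),"rim pred",c([.588,.128,.18]),"foot tgt",c([.588,.128,.02]))
cv2.imwrite("pics/s6.png",np.hstack(ims))
```

```text
[0.5895 0.1293 0.1469] [-0.181  0.     0.084] [-0.073  0.     0.034]
side tap [184. 120.] rim pred [187. 142.] foot tgt [204. 262.]
top tap [180. 148.] rim pred [184. 163.] foot tgt [209. 245.]
```

View pics/s6.png

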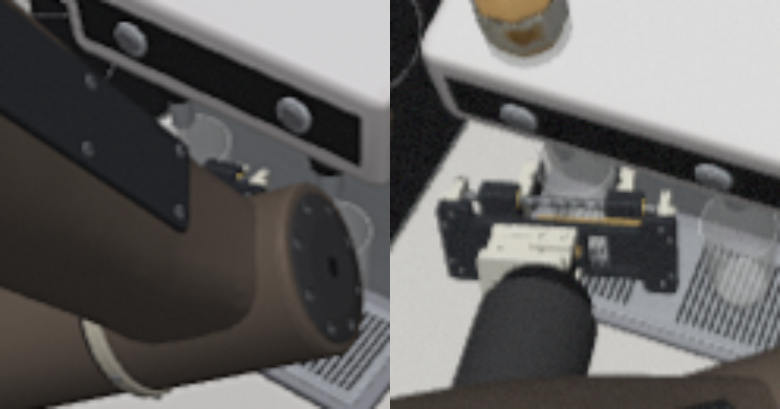

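Call:
{"name": "play_rows", "arguments": {"motion": [{"x":-0.18,"y":0,"z":0.084,"rx":0,"ry":0,"rz":0},{"x":-0.18,"y":0,"z":0.084,"rx":0,"ry":0,"rz":0},{"x":-0.18,"y":0,"z":0.084,"rx":0,"ry":0,"rz":0},{"x":0,"y":0,"z":0,"rx":0,"ry":0,"rz":0}]}}

```text
clock: 34.2
tool_pos: [0.5995, 0.1333, 0.1266]
orientation: [-179.8, -65.1, 19.9]
force: [-0.2, -0.2, -2.5]
opening: 0.0648
gripper_force: 30.0
```

Call:
{"name": "play_rows", "arguments": {"motion": [{"x":-0.11,"y":0,"z":0.05,"rx":0,"ry":0,"rz":0},{"x":0,"y":0,"z":0,"rx":0,"ry":0,"rz":0}]}}

```text
clock: 34.45
tool_pos: [0.5997, 0.1334, 0.1242]
orientation: [-179.9, -65.1, 20.0]
force: [-0.5, -0.3, -3.7]
opening: 0.0649
gripper_force: 30.0
```

Call:
{"name": "play_rows", "arguments": {"motion": [{"x":-0.073,"y":0,"z":0.034,"rx":0,"ry":0,"rz":0},{"x":0,"y":0,"z":0,"rx":0,"ry":0,"rz":0}]}}

```text
clock: 34.7
tool_pos: [0.5997, 0.1334, 0.1223]
orientation: [-180.0, -65.1, 20.0]
force: [-0.3, -0.2, -1.8]
opening: 0.0651
gripper_force: 30.0
```

Call:
{"name": "play_rows", "arguments": {"motion": [{"x":-0.055,"y":0,"z":0.025,"rx":0,"ry":0,"rz":0},{"x":0,"y":0,"z":0,"rx":0,"ry":0,"rz":0}]}}

```text
clock: 34.95
tool_pos: [0.5997, 0.1335, 0.1208]
orientation: [-180.0, -65.1, 20.0]
force: [0.5, -0.5, -1.5]
opening: 0.0651
gripper_force: 30.0
```

Call:
{"name": "play_rows", "arguments": {"motion": [{"x":-0.036,"y":0,"z":0.017,"rx":0,"ry":0,"rz":0},{"x":0,"y":0,"z":0,"rx":0,"ry":0,"rz":0}]}}

```text
clock: 35.2
tool_pos: [0.6, 0.1335, 0.1203]
orientation: [-180.0, -65.2, 20.0]
force: [0.2, 0.8, 0.6]
opening: 0.0647
gripper_force: 30.0
```

Call:
{"name": "play_rows", "arguments": {"motion": [{"x":-0.025,"y":0,"z":0.012,"rx":0,"ry":0,"rz":0},{"x":0,"y":0,"z":0,"rx":0,"ry":0,"rz":0}]}}

```text
clock: 35.45
tool_pos: [0.6003, 0.1336, 0.1202]
orientation: [180.0, -65.3, 20.1]
force: [-1.6, 1.7, 5.2]
opening: 0.0649
gripper_force: 29.9
```

Call:
{"name": "play_rows", "arguments": {"motion": [{"x":0,"y":0,"z":0,"rx":0,"ry":0,"rz":0},{"x":0,"y":0,"z":0,"rx":0,"ry":0,"rz":0},{"x":0,"y":0,"z":0,"rx":0,"ry":0,"rz":0},{"x":0,"y":0,"z":0,"rx":0,"ry":0,"rz":0},{"x":0,"y":0,"z":0,"rx":0,"ry":0,"rz":0},{"x":0,"y":0,"z":0,"rx":0,"ry":0,"rz":0}], "fingers": 1}}

```text
clock: 36.2
tool_pos: [0.5998, 0.1335, 0.1193]
orientation: [-180.0, -65.2, 20.0]
force: [1.2, 0.4, 0.2]
opening: 0.0878
gripper_force: 0.0
```

Call:
{"name": "play_rows", "arguments": {"motion": [{"x":-0.12,"y":0,"z":-0.27,"rx":0,"ry":0,"rz":0},{"x":-0.25,"y":0,"z":-0.54,"rx":0,"ry":0,"rz":0},{"x":-0.25,"y":0,"z":-0.54,"rx":0,"ry":0,"rz":0},{"x":-0.25,"y":0,"z":-0.54,"rx":0,"ry":0,"rz":0},{"x":-0.25,"y":0,"z":-0.54,"rx":0,"ry":0,"rz":0},{"x":-0.25,"y":0,"z":-0.54,"rx":0,"ry":0,"rz":0},{"x":-0.25,"y":0,"z":-0.54,"rx":0,"ry":0,"rz":0},{"x":-0.25,"y":0,"z":-0.54,"rx":0,"ry":0,"rz":0},{"x":-0.25,"y":0,"z":-0.54,"rx":0,"ry":0,"rz":0},{"x":0,"y":0,"z":0,"rx":0,"ry":0,"rz":0}]}}

```text
clock: 37.45
tool_pos: [0.4804, 0.0896, 0.1193]
orientation: [-179.9, -65.1, 19.9]
force: [0.9, 0.6, 0.5]
opening: 0.0878
gripper_force: 0.0
```

```bash
python3 s.py
python3 - <<'E'
from plan import *
C=cam("wrist"); im=cams.snapshot("wrist"); cv2.imwrite("pics/wf.png",im)
print("wrist: pred rim/foot tap",proj(C,[[.588,.128,.158],[.588,.128,.02],[.588,.128,.205]]).round(0).tolist())
for n in ("top","side"):
    a=cv2.imread(f"pics/{n}0.png").astype(int); b=cams.snapshot(n); cv2.imwrite(f"pics/{n}f.png",b)
    d=np.abs(a-b).max(2); C=cam(n)
    u=proj(C,[[.588,.128,.158],[.588,.128,.02]]).round(0).astype(int); print(n,u.tolist())
    x0,y0=u.min(0)-22; x1,y1=u.max(0)+22
    s=(d[y0:y1,x0:x1]); 
    for r in range(0,s.shape[0],2): print(y0+r,"".join("#" if v>60 else "+" if v>28 else "." for v in s[r]))
    print("x0",x0)
E
```

```text
{'clock': 37.45, 'joint_pos': [-38.5433, 17.5332, -56.3724, -113.6073, -57.6357, -106.3127], 'tool_pos': [0.4804, 0.0896, 0.1193], 'orientation': [-179.8845, -65.1307, 19.8776], 'force': [0.875, 0.5683, 0.4613], 'opening': 0.0878}
wrist: pred rim/foot tap [[283.0, 90.0], [283.0, 239.0], [283.0, 10.0]]
top [[225, 155], [231, 177]]
133 ........................+..+++++++++++++++++++++++
135 .....+...........................+++++++++++++++++
137 ........................................++++++++++
139 .................................................+
141 +.................................................
143 +++++++.+.........................................
145 +++++++++++.......................................
147 ++++++++++++++....................................
149 +++++++++++....+....+++++++.......................
151 ++++++++++....+++++++++++++++++.+.................
153 +++++++++.......+++++++++++++++++.................
155 +++++++++..........+++++++++++++++................
157 ++++++++.................++++++.++................
159 ++++++++++....................+++................
[... 2442 characters left out ...]
.....+........+++#++##+#++##+#+.......+++....
191 +.....++...........+++#++##+##+##+............+++
193 ....++..............+++##+##+##++................
195 ..++....................+++++.................++.
197 +++...........................+..............+++.
199 ..++++.+..................................+.+..++
201 ......++++++..+......+.+.+..............+++++..+.
203 ++.......+++.+##.....#+#####..........+++++++++.+
205 ##++++.....+#########+..#+.++.......+++++++++++++
207 ++...+....+#############+###++.....++...+++++++++
209 +..+++++++.++#########+###+.+....+++.+++++.++++++
211 #######+.+###+.++####+.+.+#++.+++++..++..++++++++
213 #################+.+########+.+++++++.+.++++.+++.
x0 208
```

Run:
```python
from h import *
S=cam("side");T=cam("top")
print(tri(S,(235,189),T,(230,173)))
for z in (.02,.03): print(z,onplane(S,[(235,189),(275,211)],z).round(3).tolist(),onplane(T,[(230,173),(275.5,188)],z).round(3).tolist())
```

```text
(array([0.59517575, 0.13433421, 0.027925  ]), np.float64(0.0015326651580581598))
0.02 [[0.6, 0.139, 0.02], [0.612, -0.011, 0.02]] [[0.597, 0.137, 0.02], [0.61, -0.01, 0.02]]
0.03 [[0.595, 0.133, 0.03], [0.606, -0.016, 0.03]] [[0.594, 0.134, 0.03], [0.606, -0.012, 0.03]]
```

```bash
python3 -c "
from plant import workorder
print(workorder.close_job())"
```

```text
the job is handed in; nothing more can be done
None
```

I turned the tumbler upright, stood it on the grille about 8 mm from the free left tap's estimated centre, backed the arm off and handed the job in at about 37.5 s; no verdict was returned, and I viewed 11 pictures, one over the limit of 10.

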